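# Clear the teapot repair bench and set out the tiles

## Task

Clear the bench for the next repair: put the teapot lids in the square tray and the wooden modelling tools in the oblong tray, and stand the clay tiles out of the slotted block on the drying rack side by side, each with its foot against the front lip and its back resting on the rail, so that it leans back about 20 degrees. Only when all that is done, slide the heavy banding wheel along the bench, without lifting it, to the middle of the white ring. Do not disturb the small glass jar, the cork sanding block or the brass weight that stand among them.

Things in the scene. Friction and masses are not known exactly. Their poses are not given: they have to be found in the camera images.
- rack: fixed wooden drying rack, room for three tiles side by side. Origin: on the table directly under the rail's axis; +x to its back (away from the robot at yaw 0), y along it, z up. Base board 20 mm thick, x=-63 to 47, y=-155 to 155. A tile with its foot against the lip and its back on the rail leans back about 20 deg (top towards +x)
- rack_lip (a point): mid-length of the rack's front lip, at the foot of its inner face, on the board: x=-43, y=0, z=20 mm in the rack's frame. The lip runs along y, rises 12 mm above the board and is 12 mm thick
- rack_rail (a point): mid-length of the rack's rail axis: x=0, y=0, z=100 mm in the rack's frame. Round steel bar of 10 mm diameter along y, between end posts whose inner faces are at y=-143 and 143 mm (post tops at z=115)
- crate: fixed wooden block with three slots in which the tiles stand upright; 94 (x) x 152 (y) x 44 mm. Origin: centre of its underside. Slots lie at y=-45, 0 and 45, each 12 mm wide in y and 76 mm long in x, floor at z=8
- long_tray: fixed oblong open wooden tray, outside 110 (x) x 170 (y) x 25 mm high, walls and floor 5 mm. Origin: centre of its underside
- square_tray: fixed square open wooden tray, outside 120 x 120 x 25 mm high, walls and floor 5 mm. Origin: centre of its underside
- mark: white painted ring on the bench, 142 mm mean diameter, with a small cross at its centre (the origin); flat, nothing to feel
- wheel: banding wheel: loose heavy dark steel disc with fine rings on its top, 120 mm diameter, 34 mm high, about 0.9 kg, too wide to grip across. Origin: centre of its underside
- tile1: flat unglazed clay tile 9 (x, thickness) x 70 (y, width) x 140 mm (z, height), about 0.2 kg, at first upright in a slot of the crate. Origin: centre of its lower edge face (the foot); z points up the tile to its top edge. Both faces are alike. May be absent
- tile2: flat unglazed clay tile 9 (x, thickness) x 70 (y, width) x 140 mm (z, height), about 0.2 kg, at first upright in a slot of the crate. Origin: centre of its lower edge face (the foot); z points up the tile to its top edge. Both faces are alike. May be absent
- tile3: flat unglazed clay tile 9 (x, thickness) x 70 (y, width) x 140 mm (z, height), about 0.2 kg, at first upright in a slot of the crate. Origin: centre of its lower edge face (the foot); z points up the tile to its top edge. Both faces are alike. May be absent
- lid1: small clay teapot lid lying on the bench: disc 48 mm diameter, 9 mm high, with a round knob of 15 mm diameter on top, its top at z=24; about 45 g. Origin: centre of its underside. May be absent
- lid2: small clay teapot lid lying on the bench: disc 48 mm diameter, 9 mm high, with a round knob of 15 mm diameter on top, its top at z=24; about 45 g. Origin: centre of its underside. May be absent
- stick1: wooden modelling tool lying on the bench: bar 112 mm long (x), 15 mm wide (y), 12 mm high in the middle 70 mm and thinner at both ends; about 30 g. Origin: centre of its underside. May be absent
- stick2: wooden modelling tool lying on the bench: bar 112 mm long (x), 15 mm wide (y), 12 mm high in the middle 70 mm and thinner at both ends; about 30 g. Origin: centre of its underside. May be absent
- stick3: wooden modelling tool lying on the bench: bar 112 mm long (x), 15 mm wide (y), 12 mm high in the middle 70 mm and thinner at both ends; about 30 g. Origin: centre of its underside. May be absent
- glaze_jar: bystander: small glass jar 30 mm diameter, 42 mm high. Origin: centre of its underside
- sand_block: bystander: cork sanding block 25 x 70 x 22 mm. Origin: centre of its underside
- weight: bystander: small brass weight 32 mm diameter, 28 mm high. Origin: centre of its underside

How it is judged:
By the outcome, as a careful person would: the job done as asked, in the order asked, and still so for the second after the job is handed in, with the robot touching nothing.
Of tile1, tile2, tile3 only 2 to 3 are there at a start; the rules pass over those that are not, and their reading is None.
Of lid1, lid2, stick1, stick2, stick3 only 4 to 5 are there at a start; the rules pass over those that are not, and their reading is None.
At some moment in a run one of wheel, lid1, lid2, stick1, stick2, stick3 may be knocked a few centimetres aside while the robot is not near it.
It also fails if it takes over 210 s, if anything falls off the work surface, if the arm or the gripper's body presses on something with over 40 N, if the wrist force passes 120 N, or if a joint passes its speed limit or range.

## Robot

A 7-joint arm with a two-finger parallel gripper is mounted at the origin on the work surface. World frame = base frame: x ahead of the robot, y to its left, z up, the work surface at z = 0. Lengths are in m, angles in rad, forces in N, time in s.
With the tool pointing down it reaches from about 0.425 to 0.825 m from the base axis. Payload 3.6 kg.
Tool frame: the origin (TCP) lies on the centre line of the jaws, within the pads' length; the fingertips stand 14 mm ahead of it and the grasp point (between the pads) lies 5 mm behind it; z points along the fingers, y is the line along which they close (so a half turn about z gives the same grasp; the last joint's range is limited). The gripper opens to 93 mm and grips with 3 to 60 N. Pads are 15 mm wide; open, the fingers measure 128 mm over their backs; the gripper's body (75 mm by 188 mm) begins 65 mm behind the grasp point.
Start: joints at [1.129, 0.615, -0.013, 1.423, 0.008, 1.103, -0.04], TCP at [0.263, -0.595, 0.233] pointing down, gripper open.
Joint ranges: [-3.12, 3.12], [-0.3, 2.06], [-1.34, 1.32], [0.26, 2.42], [-1.36, 4.5], [0.01, 1.98], [-2.84, 2.84]. Speed limits (rad/s): [2.79, 2.79, 3.14, 3.14, 3.14, 3.14, 3.14].

## Interface

Orientations are given as [roll, pitch, yaw] about the fixed x, y, z axes, in that order (R = Rz(yaw) Ry(pitch) Rx(roll)).
In Python, from cell import bot, cams, workorder gives the robot as it stands.
- The arm moves only by the tool play_rows, never from a script. Its argument "steps" is a list of rows, each a list of 2 entries, a list of its own where there are three numbers: the shift along the tool's x, y, z normalised to -1 to 1, where 1 is 2 cm, then the turn about the tool's z normalised to -1 to 1, where 1 is 0.1 rad. A call has 1 to 8 rows; each row shifts and turns the commanded pose from where the row before left it, along the tool's axes as they then stand; what a row does not reach is not made up. A row lasts 1/10 s, in which the tool goes at most 50 mm and 8.59 degrees, less where a joint would pass 70% of its speed; a pose out of reach is approached as far as the arm can. A call with a number of a shift or a turn outside -1 to 1 is refused whole. A call with a gripper value outside its range is refused whole. "jaw" is the gripper command: -1 is fully open, 1 is shut, values between are in proportion, set as the call begins (left out, the last holds). The fingers move at their own pace and stop on an object; "squeeze" is the grip in N (left out, the last holds). Time passes only in rows, so rows that do not move let the fingers close. It gives the time, the measured TCP pose, the force, the opening and the grip force at its end, in the units of the state.
- bot.read_state(): the state, without advancing time (a new reading comes with each control period).
- cams.read_camera(name): name is "scene" or "top" or "wrist"; returns (picture, depth): 480x640x3 uint8, blue, green, red; 480x640 float32, m along the optical axis (not along the pixel's ray), 0 where there is no reading.
- cams.get_calibration(name): a dict with "camera_matrix" (3x3 intrinsics, pixels), "R" (3x3) and "t" (3): a world point X has camera coordinates R X + t. Camera axes: x right, y down, z forward; pixel columns grow to the right and rows downward; lengths in m; the calibration is good to about 2 mm. A picture is of the moment at which its call begins: read the wrist's pose just before it. get_calibration takes no time and is no camera call; for the wrist camera it gives the pose at the moment of the call.
- workorder.close_job(): hands the job in; it is judged then, once.
The state is a dict: "time": time; "joint_positions": joint angles; "qd": joint speeds; "joint_torque": joint torques, N m; "tool_pos": TCP position; "orientation": TCP orientation; "contact_force": force on the tool from outside, world axes, zero at the start; "torque": the same for the moment, N m; "grip_width": finger opening in m; "grip_force": force on a finger pad.
Only numpy, scipy, OpenCV 4.12 (cv2) and the standard library are available. Lean on these libraries where they do the work, as an engineer would, in place of code of your own. Each camera call takes 0.05 s, during which the arm holds its last target. There are 200 camera calls.

## Working session

There is one attempt and no reset: what is moved stays moved. The work goes in short steps, Python scripts to look and compute and a tool call to move; the robot and the scene stay as the last step left them, time stands still between calls to the robot, and variables do not carry over. Pictures are saved under pics/ and viewed, at most 14 in all, crops included, and the job is handed in when it is done.

Besides the shell and the picture viewer there is one more tool, called after ">>>" as name(argument=value, ...), one argument or row to a line, values as JSON. play_rows: Moves the arm, as the interface text tells. Its arguments: {"type":"object","properties":{"steps":{"type":"array","items":{"type":"array"}},"jaw":{"type":"number"},"squeeze":{"type":"number"}},"required":["steps"]}

```bash
ls; mkdir -p pics
python3 - <<'E'
from cell import bot,cams,workorder
import cv2,numpy as np
s=bot.read_state();print({k:np.round(v,3) for k,v in s.items()})
for n in ("top","scene"):
    p,d=cams.read_camera(n);c=cams.get_calibration(n)
    cv2.imwrite(f"pics/{n}0.png",p);np.savez(f"{n}0.npz",p=p,d=d,K=c["camera_matrix"],R=c["R"],t=c["t"])
    print(n,np.round(c["camera_matrix"],1).tolist(),np.round(c["R"],3).tolist(),np.round(c["t"],3))
E
```

```text
pics
{'time': np.float64(0.0), 'joint_positions': array([ 1.128,  0.616, -0.013,  1.425,  0.008,  1.103, -0.04 ]), 'qd': array([ 0.   ,  0.   , -0.   ,  0.001, -0.001, -0.   , -0.   ]), 'joint_torque': array([ 1.0000e-03, -4.5893e+01,  2.0900e-01, -1.6574e+01, -6.1000e-02,
        2.0000e-02,  0.0000e+00]), 'tool_pos': array([ 0.262, -0.594,  0.231]), 'orientation': array([-3.139,  0.   ,  0.416]), 'contact_force': array([ 0.238,  0.664, -0.799]), 'torque': array([ 0.001,  0.03 , -0.047]), 'grip_force': np.float64(0.0), 'grip_width': np.float64(0.093)}
top [[576.4, 0.0, 319.3], [0.0, 576.4, 233.2], [0.0, 0.0, 1.0]] [[-0.003, -1.0, -0.018], [-0.99, 0.006, -0.138], [0.138, 0.017, -0.99]] [0.026 0.522 1.126]
scene [[477.1, 0.0, 324.4], [0.0, 477.1, 229.8], [0.0, 0.0, 1.0]] [[-0.257, 0.966, 0.007], [0.813, 0.22, -0.539], [-0.523, -0.133, -0.842]] [ 0.146 -0.392  1.193]
```

View pics/top0.png

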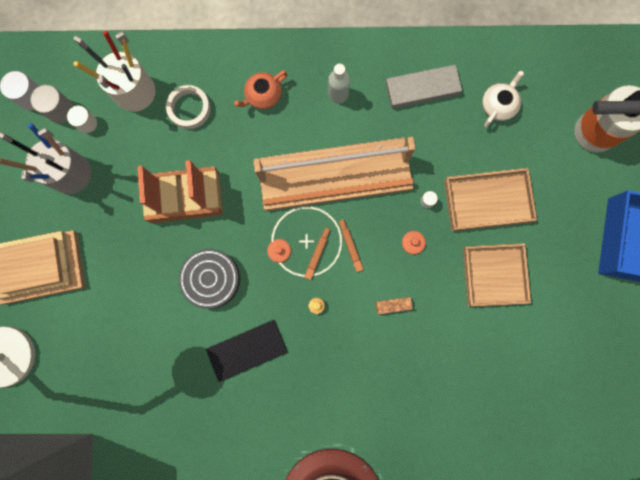

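View pics/scene0.png

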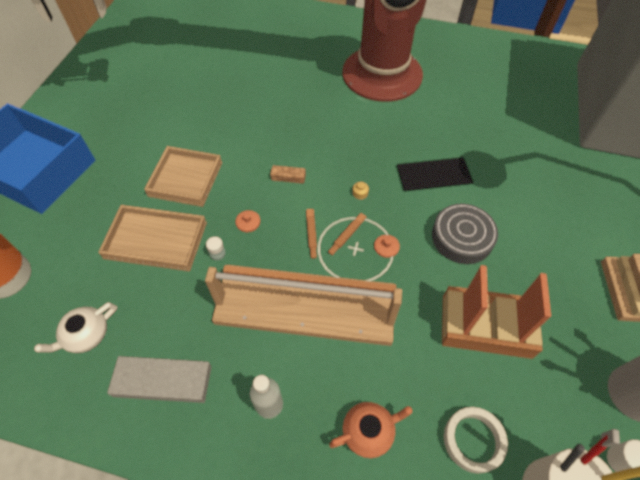

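The top view shows the wheel at (209,278), the crate at (180,193) with 2 tiles, and the rack at (335,173). The ring is at (307,241), the lids at (279,250) and (413,242), and the sticks at (318,253) and (351,245). The trays are at (490,200) oblong and (498,275) square. The bystanders are the jar at (430,200), the cork at (395,305) and the brass at (317,305).

```bash
cat > h.py <<'E'
import numpy as np,cv2
from cell import bot,cams
def look(n,save=None):
    c=cams.get_calibration(n);p,d=cams.read_camera(n)
    if save: cv2.imwrite(f"pics/{save}.png",p)
    return p,d,np.array(c["camera_matrix"]),np.array(c["R"]),np.array(c["t"])
def ray(uv,K,R,t,z):
    uv=np.atleast_2d(np.float64(uv));C=-R.T@t
    v=np.c_[uv,np.ones(len(uv))]@np.linalg.inv(K).T@R
    return (C+v*((z-C[2])/v[:,2])[:,None])[:,:2]
def fg(p):
    b,g,r=[p[...,i].astype(int) for i in range(3)]
    return ((r>g*0.95)|((b>g*1.0))).astype(np.uint8)
def comps(m,K,R,t,box,z,amin=60):
    x0,y0,x1,y1=box;mm=np.zeros_like(m);mm[y0:y1,x0:x1]=m[y0:y1,x0:x1]
    cs,_=cv2.findContours(mm,cv2.RETR_EXTERNAL,cv2.CHAIN_APPROX_NONE)
    out=[]
    for c in cs:
        if cv2.contourArea(c)<amin: continue
        w=ray(c[:,0],K,R,t,z)*1000
        (cx,cy),(a,b),ang=cv2.minAreaRect(w.astype(np.float32))
        if a<b: a,b,ang=b,a,ang+90
        out.append((round(cx,1),round(cy,1),round(a,1),round(b,1),round((ang+90)%180-90,1),np.round(c[:,0].mean(0)).tolist()))
    return out   # centre mm, long, short, angle of long axis from x (deg)
E
python3 - <<'E'
from h import *
f=np.load("top0.npz");p,d,K,R,t=[f[k] for k in "pdKRt"]
m=fg(p);cv2.imwrite("pics/m.png",m*255)
for nm,box,z in [("wheel",(172,240,248,320),.034),("mark+",(265,202,345,282),.0),("stickR",(338,215,366,276),.012),("lidR",(398,228,430,258),.009),
 ("long",(440,160,545,240),.025),("sq",(455,236,540,315),.025),("jar",(418,185,442,212),.04),("cork",(372,292,420,320),.022),("wt",(305,292,330,320),.028),("crate",(130,160,228,228),.044),("rack",(250,130,420,215),.03)]:
    print(nm,comps(m,K,R,t,box,z))
# depth-based points
v,u=np.mgrid[:480,:640];ok=d>0
P=np.stack([(u-K[0,2])/K[0,0]*d,(v-K[1,2])/K[1,1]*d,d],-1);W=(P-t)@R
def st(nm,box,zlo,zhi):
    x0,y0,x1,y1=box;s=np.zeros(d.shape,bool);s[y0:y1,x0:x1]=1;s&=ok&(W[...,2]>zlo)&(W[...,2]<zhi)
    q=W[s]*1000
    if len(q)<5: print(nm,len(q));return
    (cx,cy),(a,b),ang=cv2.minAreaRect(q[:,:2].astype(np.float32))
    print(nm,len(q),"rect",np.round((cx,cy,a,b,ang),1),"mean",q.mean(0).round(1),"z%",np.percentile(q[:,2],[5,95]).round(1))
st("tileL top",(130,150,168,215),.135,.16);st("tileR top",(175,150,215,215),.135,.16)
st("crate",(130,160,228,228),.035,.055);st("rail",(250,130,420,215),.093,.11);st("rackboard",(250,130,420,215),.012,.04);st("wheel",(172,240,248,320),.02,.05)
st("long",(440,160,545,240),.015,.035);st("sq",(455,236,540,315),.015,.035)
st("table",(250,320,450,400),-.02,.02)
# orange masks for lids/sticks
hsv=cv2.cvtColor(p,cv2.COLOR_BGR2HSV)
o=((hsv[...,0]<14)&(hsv[...,1]>120)&(hsv[...,2]>90)).astype(np.uint8)
print("orange",comps(o,K,R,t,(262,205,440,285),.009,40))
E
```

```text
wheel [(432.8, 245.6, 118.9, 114.2, 89.7, [209.0, 279.0])]
mark+ [(549.8, -14.4, 76.1, 28.5, 32.1, [338.0, 226.0]), (500.6, 58.5, 142.6, 118.2, 60.2, [299.0, 251.0]), (585.5, 73.6, 128.1, 17.1, 89.6, [294.0, 204.0])]
stickR [(499.7, -36.7, 113.3, 23.7, 20.3, [348.0, 243.0])]
lidR [(506.5, -169.4, 50.1, 47.6, -45.7, [413.0, 242.0])]
long [(593.0, -325.6, 176.2, 114.0, -83.8, [490.0, 199.0])]
sq [(438.3, -331.9, 127.0, 122.6, -87.4, [497.0, 275.0])]
jar [(590.7, -199.5, 30.5, 27.8, -27.6, [429.0, 199.0])]
cork [(377.9, -125.7, 72.8, 27.4, -81.5, [394.0, 305.0])]
wt [(379.0, 30.4, 32.0, 31.7, 89.8, [316.0, 305.0])]
crate [(611.9, 308.2, 167.7, 122.9, -83.8, [179.0, 192.0])]
rack [(646.6, -12.8, 335.9, 115.8, -82.1, [336.0, 173.0])]
tileL top 270 rect [600.3 350.7  71.   10.5   6. ] mean [599.2 349.3 147.1] z% [136.9 152.8]
tileR top 238 rect [610.  261.3  70.2  10.1   6.3] mean [608.8 260.3 147.6] z% [137.3 152.3]
crate 2255 rect [605.1 306.3  95.5 153.3   6.5] mean [599.9 297.4  45.3] z% [40.2 49.5]
rail 796 rect [662.8  -7.2  26.8 306.8   8.2] mean [657.5  -8.9 104.9] z% [100.3 108.8]
rackboard 6918 rect [650.2  -8.6 111.8 309.9   8. ] mean [644.6  -9.9  23. ] z% [17.6 33.9]
wheel 2828 rect [432.6 245.6 118.2 118.5  51.2] mean [431.9 244.8  36.3] z% [32.4 40.2]
long 885 rect [ 593.7 -328.   111.2  172.8    6. ] mean [ 594.7 -329.4   23.9] z% [16.8 28.6]
sq 748 rect [ 438.3 -333.8  120.1  121.2    2.6] mean [ 439.5 -334.4   24.4] z% [17.  28.8]
table 15923 rect [270.4 -36.3 405.1 157.   89.8] mean [270.4 -36.1   2. ] z% [-2.2  8.7]
orange [(491.9, 106.7, 45.7, 45.4, 0.2, [279.0, 250.0]), (507.0, -168.9, 45.7, 45.1, -1.3, [413.0, 242.0]), (485.2, 28.1, 109.1, 13.0, -21.9, [317.0, 253.0]), (501.1, -40.3, 109.2, 13.3, 19.9, [351.0, 246.0])]
```

View pics/m.png

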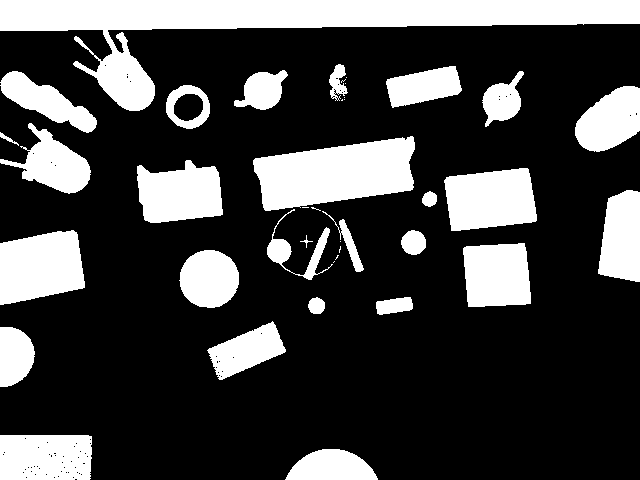

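>>> play_rows(
  steps=[
    [[0,0,0],1],
    [[0,0,0],1],
    [[0,0,0],1],
    [[0,0,0],1],
    [[0,0,0],1],
    [[0,0,0],1],
    [[0,0,0],1],
    [[0,0,0],1],
  ],
  jaw=0.14,
  squeeze=15,
)

```text
time: 0.9
tool_pos: [0.2625, -0.5942, 0.232]
orientation: [-3.14, 0.001, -0.388]
contact_force: [0.2, -0.3, 0.1]
grip_width: 0.0402
grip_force: 0.0
```

>>> play_rows(
  steps=[
    [[0,0,0],1],
    [[0,0,0],1],
    [[0,0,0],1],
    [[0,0,0],0.55],
    [[0.96,0.55,0],0],
    [[0.96,0.55,0],0],
    [[0.96,0.55,0],0],
    [[0.96,0.55,0],0],
  ],
)

```text
time: 1.7
tool_pos: [0.29, -0.6791, 0.2319]
orientation: [-3.141, 0.001, -0.739]
contact_force: [-0.2, -0.0, 0.3]
grip_width: 0.0398
grip_force: 0.0
```

>>> play_rows(
  steps=[
    [[0.96,0.55,0.3],0],
    [[0.96,0.55,0.3],0],
    [[0.96,0.55,0.3],0],
    [[0.96,0.55,0.3],0],
    [[0.96,0.55,0.3],0],
    [[0.96,0.55,0.3],0],
    [[0.96,0.55,0.3],0],
    [[0.96,0.55,0.3],0],
  ],
)

```text
time: 2.5
tool_pos: [0.3328, -0.8252, 0.1696]
orientation: [-3.139, -0.005, -0.744]
contact_force: [-1.6, -0.6, -2.3]
grip_width: 0.0398
grip_force: 0.0
```

>>> play_rows(
  steps=[
    [[0.96,0.55,0.3],0],
    [[0.96,0.55,0.3],0],
    [[0.96,0.55,0.3],0],
    [[0.96,0.55,0.3],0],
    [[0.96,0.55,0.3],0],
    [[0.96,0.55,0.3],0],
    [[0.96,0.55,0.3],0],
    [[0.96,0.55,0.3],0],
  ],
)

```text
time: 3.3
tool_pos: [0.3428, -0.8764, 0.1135]
orientation: [3.085, -0.115, -0.736]
contact_force: [-0.2, -0.3, -0.3]
grip_width: 0.0402
grip_force: 0.0
```

I had the turn sign backwards: a positive turn about the downward tool z lowers yaw. I'll back out of this.

>>> play_rows(
  steps=[
    [[-0.96,-0.55,-0.3],0],
    [[-0.96,-0.55,-0.3],0],
    [[-0.96,-0.55,-0.3],0],
    [[-0.96,-0.55,-0.3],0],
    [[-0.96,-0.55,-0.3],0],
    [[-0.96,-0.55,-0.3],0],
    [[-0.96,-0.55,-0.3],0],
    [[-0.96,-0.55,-0.3],0],
  ],
)

```text
time: 4.1
tool_pos: [0.2884, -0.7067, 0.1391]
orientation: [3.085, -0.116, -0.735]
contact_force: [-0.3, 0.0, -0.5]
grip_width: 0.0404
grip_force: 0.0
```

>>> play_rows(
  steps=[
    [[0,0,0],-1],
    [[0,0,0],-1],
    [[0,0,0],-1],
    [[0,0,0],-1],
    [[0,0,0],-1],
    [[0,0,0],-1],
    [[0,0,0],-1],
    [[0,0,0],-1],
  ],
)

```text
time: 4.9
tool_pos: [0.2885, -0.7078, 0.1391]
orientation: [3.019, -0.04, 0.068]
contact_force: [0.4, 0.9, -0.5]
grip_width: 0.0401
grip_force: 0.0
```

>>> play_rows(
  steps=[
    [[0,0,-0.3],-1],
    [[0,0,-0.3],-1],
    [[0,0,-0.3],-1],
    [[0,-1,-0.3],0],
    [[0,-1,-0.3],0],
    [[0,-1,-0.3],0],
    [[0,-1,-0.3],0],
    [[0,-1,-0.3],0],
  ],
)

```text
time: 5.7
tool_pos: [0.2509, -0.6084, 0.1739]
orientation: [3.013, -0.002, 0.362]
contact_force: [0.5, -0.2, 1.2]
grip_width: 0.0396
grip_force: 0.0
```

>>> play_rows(
  steps=[
    [[0,-1,-0.2],0],
    [[0,-1,-0.2],0],
    [[0,-1,-0.2],0],
    [[0,-1,-0.2],0],
    [[0,-1,-0.2],0],
    [[0,-1,-0.2],0],
    [[0,-1,-0.2],0],
    [[0,-1,-0.2],0],
  ],
)

```text
time: 6.5
tool_pos: [0.1933, -0.4561, 0.1851]
orientation: [3.013, -0.002, 0.362]
contact_force: [0.7, -0.0, -0.6]
grip_width: 0.0403
grip_force: 0.0
```

```bash
python3 -c "
from h import *
s=bot.read_state();print(s['time'],np.round(s['joint_positions'],3),np.round(s['tool_pos'],3),np.round(s['orientation'],3))"
```

```text
6.5 [ 0.356  0.706  1.272  2.046 -0.93   0.944  0.898] [ 0.193 -0.456  0.185] [ 3.013e+00 -2.000e-03  3.620e-01]
```

>>> play_rows(
  steps=[
    [[0,-1,-0.13],0],
    [[0,-1,-0.13],0],
    [[0,-1,-0.13],0],
  ],
)

```text
time: 6.8
tool_pos: [0.1718, -0.3996, 0.1851]
orientation: [3.012, -0.002, 0.362]
contact_force: [-0.1, -0.5, 0.2]
grip_width: 0.0399
grip_force: 0.0
```

>>> play_rows(
  steps=[
    [[0,-1,-0.13],0],
    [[0,-1,-0.13],0],
  ],
)

```text
time: 7.0
tool_pos: [0.1576, -0.3619, 0.1851]
orientation: [3.012, -0.002, 0.362]
contact_force: [0.6, 0.5, 1.0]
grip_width: 0.0397
grip_force: 0.0
```

```bash
python3 -c "
from h import *
s=bot.read_state();print(s['time'],np.round(s['joint_positions'],3),np.round(s['tool_pos'],3),np.round(s['orientation'],3))"
```

```text
7.0 [ 0.225  0.522  1.291  2.284 -0.839  0.749  0.88 ] [ 0.158 -0.362  0.185] [ 3.012e+00 -2.000e-03  3.620e-01]
```

>>> play_rows(
  steps=[
    [[0,-1,-0.13],0],
    [[0,-1,-0.13],0],
  ],
)

```text
time: 7.2
tool_pos: [0.1433, -0.3242, 0.1851]
orientation: [3.012, -0.002, 0.362]
contact_force: [0.2, 0.9, 0.5]
grip_width: 0.0403
grip_force: 0.0
```

>>> play_rows(
  steps=[
    [[0,-1,-0.13],0],
  ],
)

```text
time: 7.3
tool_pos: [0.1361, -0.3054, 0.1851]
orientation: [3.012, -0.002, 0.362]
contact_force: [-0.1, 0.5, 0.7]
grip_width: 0.0398
grip_force: 0.0
```

>>> play_rows(
  steps=[
    [[0,-1,-0.13],0],
  ],
)

```text
time: 7.4
tool_pos: [0.1327, -0.295, 0.1919]
orientation: [3.021, 0.0, 0.362]
contact_force: [-0.3, 0.4, -0.4]
grip_width: 0.0399
grip_force: 0.0
```

```bash
python3 -c "
from h import *
s=bot.read_state();print(s['time'],np.round(s['joint_positions'],3),np.round(s['tool_pos'],3),np.round(s['orientation'],3))"
```

```text
7.4 [ 0.109  0.282  1.22   2.421 -0.536  0.561  0.54 ] [ 0.133 -0.295  0.192] [3.021 0.    0.362]
```

>>> play_rows(
  steps=[
    [[0,-1,0],0],
    [[0,-1,0],0],
  ],
)

```text
time: 7.6
tool_pos: [0.1299, -0.2805, 0.1957]
orientation: [3.05, -0.009, 0.364]
contact_force: [-0.6, -0.6, -0.7]
grip_width: 0.0402
grip_force: 0.0
```

>>> play_rows(
  steps=[
    [[0,-1,0],0],
    [[0,-1,0],0],
  ],
)

```text
time: 7.8
tool_pos: [0.1257, -0.2717, 0.1912]
orientation: [3.083, -0.017, 0.36]
contact_force: [-0.3, -0.3, -0.3]
grip_width: 0.0402
grip_force: 0.0
```

```bash
python3 -c "
from h import *
s=bot.read_state();print(s['time'],np.round(s['joint_positions'],3),np.round(s['tool_pos'],3),np.round(s['orientation'],3))"
```

```text
7.8 [ 0.706  0.13   0.419  2.421 -0.124  0.545  0.014] [ 0.126 -0.272  0.191] [ 3.083 -0.017  0.36 ]
```

>>> play_rows(
  steps=[
    [[1,0.3,0],0],
    [[1,0.3,0],0],
    [[1,0.2,0],0],
    [[-0.28,-0.96,0],0],
    [[-0.28,-0.96,0],0],
  ],
)

```text
time: 8.3
tool_pos: [0.1715, -0.2424, 0.1902]
orientation: [3.095, -0.015, 0.364]
contact_force: [0.4, -0.3, -0.5]
grip_width: 0.0398
grip_force: 0.0
```

>>> play_rows(
  steps=[
    [[-0.28,-0.96,0],0],
  ],
)

```text
time: 8.4
tool_pos: [0.1681, -0.2391, 0.1898]
orientation: [3.102, -0.016, 0.362]
contact_force: [-0.3, -0.7, -0.6]
grip_width: 0.04
grip_force: 0.0
```

```bash
python3 -c "
from h import *
s=bot.read_state();print(s['time'],np.round(s['joint_positions'],3),np.round(s['tool_pos'],3),np.round(s['orientation'],4))"
```

```text
8.4 [ 0.936  0.126 -0.056  2.416  0.009  0.558 -0.336] [ 0.168 -0.239  0.19 ] [ 3.1024 -0.0158  0.3623]
```

>>> play_rows(
  steps=[
    [[0.95,-0.25,0],0],
    [[0.95,-0.25,0],0],
    [[0.4,-0.1,0],0],
    [[-0.41,-0.9,0],0],
    [[-0.41,-0.9,0],0],
  ],
)

```text
time: 8.9
tool_pos: [0.1978, -0.2023, 0.1896]
orientation: [3.118, -0.011, 0.363]
contact_force: [-0.5, 0.1, 0.5]
grip_width: 0.0399
grip_force: 0.0
```

```bash
python3 -c "
from h import *
s=bot.read_state();print(s['time'],np.round(s['joint_positions'],3),np.round(s['tool_pos'],3),np.round(s['orientation'],4))"
```

```text
8.9 [ 1.197  0.142 -0.541  2.415  0.139  0.583 -0.661] [ 0.198 -0.202  0.19 ] [ 3.1179 -0.0109  0.3635]
```

>>> play_rows(
  steps=[
    [[-0.41,-0.9,0],0],
    [[-0.41,-0.9,0],0],
  ],
)

```text
time: 9.1
tool_pos: [0.1875, -0.1927, 0.1903]
orientation: [3.142, -0.001, 0.361]
contact_force: [-0.6, 0.5, -0.8]
grip_width: 0.04
grip_force: 0.0
```

```bash
python3 -c "
from h import *
s=bot.read_state();print(s['time'],np.round(s['joint_positions'],3),np.round(s['tool_pos'],3),np.round(s['orientation'],4))"
```

```text
9.1 [ 1.572  0.188 -0.984  2.419  0.265  0.634 -0.829] [ 0.187 -0.193  0.19 ] [ 3.1416e+00 -5.0000e-04  3.6100e-01]
```

>>> play_rows(
  steps=[
    [[0.94,0.35,0],0],
    [[0.94,0.35,0],0],
    [[0.94,0.35,0],0],
    [[0.94,0.35,0],0],
    [[0.94,0.35,0],0],
    [[0,0,0],-1],
    [[0,0,0],-1],
    [[0,0,0],-1],
  ],
)

```text
time: 9.9
tool_pos: [0.288, -0.1926, 0.1901]
orientation: [-3.141, -0.001, 0.665]
contact_force: [-0.3, -0.1, -0.3]
grip_width: 0.04
grip_force: 0.0
```

>>> play_rows(
  steps=[
    [[0,0,0],-1],
    [[0,0,0],-1],
    [[0,0,0],-1],
    [[0,0,0],-1],
    [[0,0,0],-1],
    [[0,0,0],-1],
    [[0,0,0],-1],
    [[0,0,0],-1],
  ],
)

```text
time: 10.7
tool_pos: [0.2878, -0.1928, 0.1901]
orientation: [3.141, -0.001, 1.464]
contact_force: [0.2, 0.3, -0.2]
grip_width: 0.04
grip_force: 0.0
```

>>> play_rows(
  steps=[
    [[0,1,0],-1],
    [[0,1,0],-0.1],
    [[0,1,0],0],
    [[0,1,0],0],
    [[0,1,0],0],
    [[0,1,0],0],
    [[0,1,0],0],
    [[0,0,0],0],
  ],
)

```text
time: 11.5
tool_pos: [0.4301, -0.195, 0.1904]
orientation: [3.138, -0.002, 1.57]
contact_force: [-0.4, 1.0, -0.2]
grip_width: 0.0401
grip_force: 0.0
```

Run:
```python
from h import *
s=bot.read_state();print(s['time'],np.round(s['joint_positions'],3),np.round(s['tool_pos'],4),np.round(s['orientation'],4))
p,d,K,R,t=look("top","top1")
hsv=cv2.cvtColor(p,cv2.COLOR_BGR2HSV)
o=((hsv[...,0]<14)&(hsv[...,1]>120)&(hsv[...,2]>90)).astype(np.uint8)
print("orange",comps(o,K,R,t,(262,212,440,290),.009,40))
# cross centre
print(ray([[307,241.5]],K,R,t,0))
b=p.astype(int).min(-1); ys,xs=np.nonzero(b[232:252,298:317]>150); print(xs.mean()+298,ys.mean()+232, len(xs), ray([[xs.mean()+298,ys.mean()+232]],K,R,t,0))
```

```text
11.5 [ 1.1    0.624 -1.118  1.958  0.675  0.992 -0.341] [ 0.4301 -0.195   0.1904] [ 3.1377e+00 -2.4000e-03  1.5702e+00]
orange [(491.9, 106.7, 45.7, 45.4, 0.2, [279.0, 250.0]), (507.0, -168.9, 45.7, 45.1, -1.3, [413.0, 242.0]), (485.2, 27.9, 109.1, 13.7, -22.5, [317.0, 253.0]), (501.3, -40.2, 109.8, 13.3, 19.9, [350.0, 245.0])]
[[0.51034036 0.04935887]]
305.7391304347826 240.94202898550725 69 [[0.51152323 0.05197917]]
```

>>> play_rows(
  steps=[
    [[0.32,0.96,0.75],0],
    [[0.32,0.96,0.75],0],
    [[0.32,0.96,0.75],0],
    [[0.32,0.96,0.75],0],
    [[0,0,1],0],
    [[0,0,1],0],
    [[0,0,1],0],
    [[0,0,1],0],
  ],
)

```text
time: 12.35
tool_pos: [0.5033, -0.1701, 0.0496]
orientation: [-3.141, -0.001, 1.569]
contact_force: [0.2, -0.7, -0.2]
grip_width: 0.0399
grip_force: 0.0
```

>>> play_rows(
  steps=[
    [[0,0,0.8],0],
    [[0,0,0.4],0],
    [[0,0,0],0],
    [[0,0,0],0],
  ],
)

```text
time: 12.75
tool_pos: [0.5047, -0.1696, 0.0269]
orientation: [3.14, -0.002, 1.569]
contact_force: [-0.0, -0.1, 0.8]
grip_width: 0.0396
grip_force: 0.0
```

>>> play_rows(
  steps=[
    [[0,0,0],0],
    [[0,0,0],0],
    [[0,0,0],0],
    [[0,0,0],0],
    [[0,0,0],0],
    [[0,0,-0.5],0],
    [[0,0,-1],0],
    [[0,0,-1],0],
  ],
  jaw=1,
  squeeze=15,
)

```text
time: 13.55
tool_pos: [0.5041, -0.1694, 0.0769]
orientation: [-3.141, -0.002, 1.569]
contact_force: [-0.4, -0.2, -0.7]
grip_width: 0.0144
grip_force: 15.0
```

```bash
python3 -c "
from h import *
s=bot.read_state();print(s['time'],np.round(s['joint_positions'],3),np.round(s['tool_pos'],3),np.round(s['orientation'],4))"
```

```text
13.55 [ 0.84   0.83  -0.922  1.909  0.874  0.87  -0.547] [ 0.504 -0.169  0.077] [-3.1409e+00 -2.4000e-03  1.5694e+00]
```

>>> play_rows(
  steps=[
    [[-0.98,-0.47,0],0],
    [[-0.98,-0.47,0],0],
    [[-0.98,-0.47,0],0],
    [[-0.98,-0.47,0],0],
    [[-0.98,-0.47,0],0],
    [[-0.98,-0.47,0],0],
    [[-0.98,-0.47,0],0],
    [[0,0,0.5],0],
  ],
)

```text
time: 14.35
tool_pos: [0.4373, -0.3105, 0.0663]
orientation: [3.141, 0.001, 1.563]
contact_force: [0.3, 0.2, -1.5]
grip_width: 0.0144
grip_force: 15.0
```

>>> play_rows(
  steps=[
    [[0,0,0.8],0],
    [[0,0,0.6],0],
    [[0,0,0.2],0],
    [[0,0,0],0],
  ],
)

```text
time: 14.75
tool_pos: [0.4386, -0.3056, 0.0334]
orientation: [-3.141, -0.003, 1.57]
contact_force: [0.2, 0.2, -1.1]
grip_width: 0.0143
grip_force: 15.0
```

>>> play_rows(
  steps=[
    [[0,0,0],0],
    [[0,0,0],0],
    [[0,0,0],0],
    [[0,0,0],0],
    [[0,0,-0.6],0],
    [[0,0,-1],0],
    [[0,0,-1],0],
    [[0,0,-1],0],
  ],
  jaw=0.14,
)

```text
time: 15.55
tool_pos: [0.4387, -0.3067, 0.1076]
orientation: [3.14, -0.002, 1.569]
contact_force: [0.6, -0.7, 0.2]
grip_width: 0.0398
grip_force: 0.0
```

```bash
python3 -c "
from h import *
s=bot.read_state();print(s['time'],np.round(s['joint_positions'],3),np.round(s['tool_pos'],3),np.round(s['orientation'],4))
p,d,K,R,t=look('top')
hsv=cv2.cvtColor(p,cv2.COLOR_BGR2HSV)
o=((hsv[...,0]<14)&(hsv[...,1]>120)&(hsv[...,2]>90)).astype(np.uint8)
print(comps(o,K,R,t,(262,212,540,320),.009,40))"
```

```text
15.55 [ 1.156  0.803 -0.981  1.878  0.833  0.937 -0.226] [ 0.439 -0.307  0.108] [ 3.1404e+00 -1.7000e-03  1.5693e+00]
[(378.2, -127.1, 68.5, 22.1, -80.8, [394.0, 305.0]), (438.6, -303.7, 48.8, 42.6, -0.3, [481.0, 275.0]), (492.0, 106.7, 45.6, 45.5, -0.3, [279.0, 250.0]), (511.7, -422.9, 40.7, 20.3, 32.0, [536.0, 239.0]), (485.4, 28.0, 109.5, 13.0, -21.9, [317.0, 253.0]), (501.3, -40.1, 109.8, 13.0, 19.9, [350.0, 245.0])]
```

>>> play_rows(
  steps=[
    [[0.985,0.126,0],0],
    [[0.985,0.126,0],0],
    [[0.985,0.126,0],0],
    [[0.985,0.126,0],0],
    [[0.985,0.126,0],0],
    [[0.985,0.126,0],0],
    [[0.985,0.126,0],0],
    [[0.985,0.126,0],0],
  ],
)

```text
time: 16.4
tool_pos: [0.4591, -0.1484, 0.1067]
orientation: [3.14, -0.002, 1.569]
contact_force: [-0.1, 0.1, -0.2]
grip_width: 0.0401
grip_force: 0.0
```

>>> play_rows(
  steps=[
    [[0.985,0.126,0],0],
    [[0.985,0.126,0],0],
    [[0.985,0.126,0],0],
    [[0.985,0.126,0],0],
    [[0.985,0.126,0],0],
    [[0.985,0.126,0],0],
    [[0.985,0.126,0],0],
    [[0.985,0.126,0],0],
  ],
)

```text
time: 17.2
tool_pos: [0.4795, 0.0092, 0.107]
orientation: [3.14, -0.002, 1.569]
contact_force: [0.9, -0.8, 0.4]
grip_width: 0.0402
grip_force: 0.0
```

>>> play_rows(
  steps=[
    [[0.985,0.126,0],0],
    [[0.985,0.126,0],0],
    [[0.985,0.126,0],0],
    [[0.985,0.126,0],0],
    [[0.985,0.126,0],0],
    [[0,0,0],0],
  ],
)

```text
time: 17.8
tool_pos: [0.4924, 0.1103, 0.1077]
orientation: [3.139, -0.005, 1.574]
contact_force: [-0.5, 0.5, 0.8]
grip_width: 0.0397
grip_force: 0.0
```

```bash
python3 -c "
from h import *
s=bot.read_state();print(s['time'],np.round(s['joint_positions'],3),np.round(s['tool_pos'],4),np.round(s['orientation'],4))
p,d,K,R,t=look('top')
hsv=cv2.cvtColor(p,cv2.COLOR_BGR2HSV)
o=((hsv[...,0]<14)&(hsv[...,1]>120)&(hsv[...,2]>90)).astype(np.uint8)
print(comps(o,K,R,t,(262,212,440,290),.009,40))"
```

```text
17.8 [ 0.318  0.74  -0.926  1.964  0.796  0.848 -1.048] [0.4924 0.1103 0.1077] [ 3.1391 -0.0051  1.5737]
[(452.8, -142.7, 155.2, 83.8, 89.8, [398.0, 273.0]), (505.0, 38.0, 246.6, 142.2, 63.3, [315.0, 246.0])]
```

>>> play_rows(
  steps=[
    [[0,0,1],0],
    [[0,0,1],0],
    [[0,0,1],0],
    [[0,0,0.7],0],
    [[0,0,0.35],0],
    [[0,0,0],0],
  ],
)

```text
time: 18.45
tool_pos: [0.4918, 0.1056, 0.0251]
orientation: [-3.14, -0.001, 1.568]
contact_force: [0.1, 0.9, 0.7]
grip_width: 0.04
grip_force: 0.0
```

>>> play_rows(
  steps=[
    [[0,0,0],0],
    [[0,0,0],0],
    [[0,0,0],0],
    [[0,0,0],0],
    [[0,0,0],0],
    [[0,0,-0.5],0],
    [[0,0,-1],0],
    [[0,0,-1],0],
  ],
  jaw=1,
)

```text
time: 19.25
tool_pos: [0.4918, 0.1069, 0.0766]
orientation: [-3.141, -0.002, 1.57]
contact_force: [-0.3, 0.2, 0.1]
grip_width: 0.0143
grip_force: 15.0
```

>>> play_rows(
  steps=[
    [[-0.973,-0.11,0],0],
    [[-0.973,-0.11,0],0],
    [[-0.973,-0.11,0],0],
    [[-0.973,-0.11,0],0],
    [[-0.973,-0.11,0],0],
    [[-0.973,-0.11,0],0],
    [[-0.973,-0.11,0],0],
    [[-0.973,-0.11,0],0],
  ],
)

```text
time: 20.05
tool_pos: [0.4742, -0.0495, 0.076]
orientation: [3.141, -0.002, 1.569]
contact_force: [-0.2, -0.1, -0.0]
grip_width: 0.0146
grip_force: 15.0
```

>>> play_rows(
  steps=[
    [[-0.973,-0.11,0],0],
    [[-0.973,-0.11,0],0],
    [[-0.973,-0.11,0],0],
    [[-0.973,-0.11,0],0],
    [[-0.973,-0.11,0],0],
    [[-0.973,-0.11,0],0],
    [[-0.973,-0.11,0],0],
    [[-0.973,-0.11,0],0],
  ],
)

```text
time: 20.85
tool_pos: [0.4563, -0.2052, 0.0757]
orientation: [3.141, -0.002, 1.569]
contact_force: [0.6, 0.9, -1.1]
grip_width: 0.0145
grip_force: 15.0
```

>>> play_rows(
  steps=[
    [[-0.973,-0.11,0],0],
    [[-0.973,-0.11,0],0],
    [[-0.973,-0.11,0],0],
    [[-0.973,-0.11,0],0],
    [[-0.973,-0.11,0],0],
    [[-0.973,-0.11,0],0],
    [[-0.973,-0.11,0],0],
    [[-0.973,-0.11,0],0],
  ],
)

```text
time: 21.65
tool_pos: [0.4383, -0.3608, 0.0753]
orientation: [3.141, -0.002, 1.569]
contact_force: [-0.7, -0.1, -0.3]
grip_width: 0.0141
grip_force: 15.0
```

>>> play_rows(
  steps=[
    [[0,0,0],0],
    [[0,0,0.7],0],
    [[0,0,0.7],0],
    [[0,0,0.5],0],
    [[0,0,0.2],0],
    [[0,0,0],0],
  ],
)

```text
time: 22.25
tool_pos: [0.4385, -0.3589, 0.0321]
orientation: [-3.141, -0.003, 1.57]
contact_force: [-0.1, 0.3, -1.0]
grip_width: 0.0148
grip_force: 15.0
```

>>> play_rows(
  steps=[
    [[0,0,0],0],
    [[0,0,0],0],
    [[0,0,0],0],
    [[0,0,0],0],
    [[0,0,-0.75],0],
    [[0,0,-1],0],
    [[0,0,-1],0],
    [[0,0,-1],0],
  ],
  jaw=0.14,
)

```text
time: 23.05
tool_pos: [0.4389, -0.36, 0.1098]
orientation: [3.14, -0.002, 1.569]
contact_force: [0.3, -0.8, 0.1]
grip_width: 0.0401
grip_force: 0.0
```

>>> play_rows(
  steps=[
    [[1,0.195,0],0],
    [[1,0.195,0],0],
    [[1,0.195,0],0],
    [[1,0.195,0],0],
    [[1,0.195,0],0],
    [[1,0.195,0],0],
    [[1,0.195,0],0],
    [[1,0.195,0],0],
  ],
)

```text
time: 23.85
tool_pos: [0.4705, -0.1993, 0.1094]
orientation: [3.14, -0.001, 1.569]
contact_force: [-0.2, -0.4, -0.3]
grip_width: 0.0398
grip_force: 0.0
```

```bash
python3 -c "
from h import *
s=bot.read_state();print(s['time'],np.round(s['joint_positions'],3),np.round(s['tool_pos'],4),np.round(s['orientation'],4))
p,d,K,R,t=look('top','top2')
hsv=cv2.cvtColor(p,cv2.COLOR_BGR2HSV)
o=((hsv[...,0]<14)&(hsv[...,1]>120)&(hsv[...,2]>90)).astype(np.uint8)
print(comps(o,K,R,t,(262,212,540,320),.009,40))"
```

```text
23.85 [ 0.95   0.76  -0.959  1.944  0.814  0.884 -0.444] [ 0.4705 -0.1993  0.1094] [ 3.1396e+00 -1.3000e-03  1.5691e+00]
[(377.6, -127.0, 68.5, 21.7, -80.8, [394.0, 305.0]), (493.7, 2.7, 109.2, 12.7, -20.2, [329.0, 249.0]), (501.5, -40.7, 109.8, 13.1, 16.9, [351.0, 245.0]), (475.4, -358.8, 275.5, 138.0, 31.6, [501.0, 256.0])]
```

View pics/top2.png

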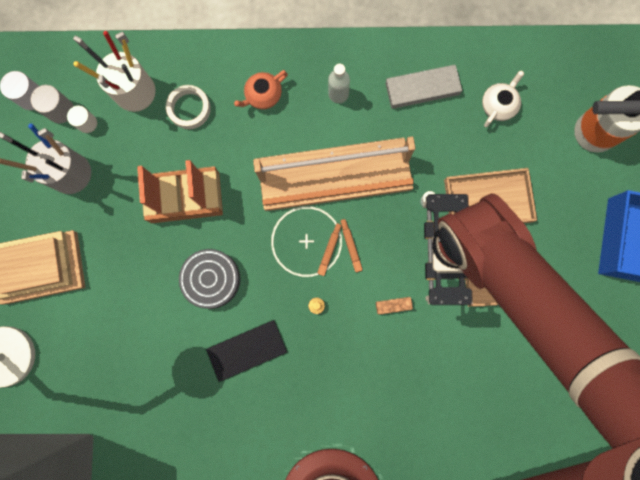

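The stick A was knocked: the sticks now lie at (329,249) and (351,245) with their upper ends nearly touching at (341,221). Both lids are handled, and stick B comes next, gripped 15 mm off centre.

>>> play_rows(
  steps=[
    [[0.965,0.103,0],0],
    [[0.965,0.103,0],0],
    [[0.965,0.103,0],0],
    [[0.965,0.103,0],0],
    [[0.965,0.103,0],0],
    [[0.965,0.103,0],0],
    [[0.965,0.103,0],0],
    [[0.965,0.103,0],0],
  ],
  jaw=0.44,
)

```text
time: 24.7
tool_pos: [0.4872, -0.0456, 0.1093]
orientation: [3.14, -0.001, 1.569]
contact_force: [0.4, 1.3, -0.1]
grip_width: 0.0262
grip_force: 0.0
```

>>> play_rows(
  steps=[
    [[0,0,0],1],
    [[0,0,0],1],
    [[0,0,0],1],
    [[0,0,0],1],
    [[0,0,0],1],
    [[0,0,0],1],
    [[0,0,0],1],
    [[0,0,0],1],
  ],
)

```text
time: 25.5
tool_pos: [0.4872, -0.0462, 0.1094]
orientation: [3.142, -0.002, 0.765]
contact_force: [-1.0, 0.8, 0.4]
grip_width: 0.0259
grip_force: 0.0
```

>>> play_rows(
  steps=[
    [[0,0,0],1],
    [[0,0,0],1],
    [[0,0,0],1],
    [[0,0,0],1],
    [[0,0,0],0.74],
    [[0,0,1],0],
    [[0,0,1],0],
    [[0,0,0],0],
  ],
)

```text
time: 26.3
tool_pos: [0.4857, -0.0461, 0.0675]
orientation: [-3.139, 0.002, 0.295]
contact_force: [-0.6, 0.4, 0.3]
grip_width: 0.0262
grip_force: 0.0
```

```bash
python3 -c "
from h import *
s=bot.read_state();print(s['time'],np.round(s['joint_positions'],3),np.round(s['tool_pos'],4),np.round(s['orientation'],4))"
```

```text
26.3 [ 0.402  0.674 -0.531  2.04   0.604  0.587 -1.825] [ 0.4857 -0.0461  0.0675] [-3.1391e+00  2.2000e-03  2.9530e-01]
```

>>> play_rows(
  steps=[
    [[0,0,0.8],0],
    [[0,0,0.8],0],
    [[0,0,0.6],0],
    [[0,0,0.3],0],
    [[0,0,0],0],
  ],
)

```text
time: 26.8
tool_pos: [0.4868, -0.0456, 0.0184]
orientation: [-3.14, -0.001, 0.295]
contact_force: [-0.5, 0.8, -0.0]
grip_width: 0.0257
grip_force: 0.0
```

>>> play_rows(
  steps=[
    [[0,0,0],0],
    [[0,0,0],0],
    [[0,0,0],0],
    [[0,0,0],0],
    [[0,0,-0.5],0],
    [[0,0,-1],0],
    [[0,0,-1],0],
    [[0,0,-1],0],
  ],
  jaw=1,
)

```text
time: 27.6
tool_pos: [0.4865, -0.0457, 0.0897]
orientation: [-3.14, -0.001, 0.295]
contact_force: [0.2, 1.0, -0.9]
grip_width: 0.0145
grip_force: 14.9
```

```bash
python3 -c "
from h import *
p,d,K,R,t=look('top')
hsv=cv2.cvtColor(p,cv2.COLOR_BGR2HSV)
o=((hsv[...,0]<14)&(hsv[...,1]>120)&(hsv[...,2]>90)).astype(np.uint8)
print(comps(o,K,R,t,(262,212,540,320),.009,40))"
```

```text
[(380.3, -259.2, 152.4, 60.2, 89.8, [461.0, 309.0]), (438.5, -333.3, 101.5, 48.8, 89.7, [495.0, 275.0]), (487.1, 5.7, 35.2, 12.9, -19.8, [328.0, 252.0]), (486.3, -109.2, 277.1, 171.1, 38.3, [392.0, 261.0])]
```

>>> play_rows(
  steps=[
    [[0,0,0],-1],
    [[0,0,0],-1],
    [[0,0,0],-1],
    [[0,0,0],-1],
    [[0,0,0],-1],
    [[0,0,0],-1],
    [[0,0,0],-1],
    [[0,0,0],-1],
  ],
)

```text
time: 28.45
tool_pos: [0.4865, -0.0459, 0.0885]
orientation: [-3.141, -0.002, 1.099]
contact_force: [-0.2, -0.4, -0.6]
grip_width: 0.0148
grip_force: 14.9
```

>>> play_rows(
  steps=[
    [[0,0,0],-1],
    [[0,0,0],-1],
    [[0,0,0],-1],
    [[0,0,0],-1],
    [[0,0,0],-1],
    [[0,0,0],-0.8],
    [[0,0,0],0],
  ],
)

```text
time: 29.15
tool_pos: [0.4865, -0.046, 0.0883]
orientation: [3.142, -0.002, 1.675]
contact_force: [0.5, 0.4, 0.4]
grip_width: 0.0146
grip_force: 14.9
```

>>> play_rows(
  steps=[
    [[-0.955,0.3,0],0],
    [[-0.955,0.3,0],0],
    [[-0.955,0.3,0],0],
    [[-0.955,0.3,0],0],
    [[-0.955,0.3,0],0],
    [[-0.955,0.3,0],0],
    [[-0.955,0.3,0],0],
    [[-0.955,0.3,0],0],
  ],
)

```text
time: 29.95
tool_pos: [0.5505, -0.1937, 0.0882]
orientation: [3.141, -0.002, 1.673]
contact_force: [0.2, 0.4, 0.4]
grip_width: 0.015
grip_force: 14.9
```

>>> play_rows(
  steps=[
    [[-0.955,0.3,0],0],
    [[-0.955,0.3,0],0],
    [[-0.955,0.3,0],0],
    [[-0.955,0.3,0],0],
    [[-0.955,0.3,0],0],
    [[-0.955,0.3,0],0],
    [[-0.955,0.3,0],0],
    [[-0.955,0.3,0],0],
  ],
)

```text
time: 30.75
tool_pos: [0.6141, -0.3405, 0.0878]
orientation: [3.141, -0.002, 1.673]
contact_force: [-0.2, 0.3, 0.1]
grip_width: 0.0145
grip_force: 14.9
```

```bash
python3 -c "
from h import *
s=bot.read_state();print(s['time'],np.round(s['joint_positions'],3),np.round(s['tool_pos'],4),np.round(s['orientation'],4))"
```

```text
30.75 [ 0.911  1.015 -0.935  1.381  0.838  1.164 -0.022] [ 0.6141 -0.3405  0.0878] [ 3.1414e+00 -1.8000e-03  1.6731e+00]
```

>>> play_rows(
  steps=[
    [[0,0,1],0],
    [[0,0,1],0],
    [[0,0,0.7],0],
    [[0,0,0.35],0],
    [[0,0,0.1],0],
    [[0,0,0],0],
  ],
)

```text
time: 31.35
tool_pos: [0.6142, -0.3388, 0.0247]
orientation: [3.141, -0.002, 1.676]
contact_force: [0.1, -0.7, 0.5]
grip_width: 0.0145
grip_force: 15.0
```

>>> play_rows(
  steps=[
    [[0,0,0],0],
    [[0,0,0],0],
    [[0,0,0],0],
    [[0,0,-0.4],0],
    [[0,0,-0.8],0],
    [[0,0,-1],0],
    [[0,0,-1],0],
    [[0,0,-1],0],
  ],
  jaw=0.57,
)

```text
time: 32.15
tool_pos: [0.6146, -0.3397, 0.112]
orientation: [3.139, -0.001, 1.675]
contact_force: [0.2, 0.6, -0.7]
grip_width: 0.0199
grip_force: 0.0
```

```bash
python3 -c "
from h import *
s=bot.read_state();print(s['time'],np.round(s['joint_positions'],3),np.round(s['tool_pos'],4),np.round(s['orientation'],4))
p,d,K,R,t=look('top')
hsv=cv2.cvtColor(p,cv2.COLOR_BGR2HSV)
o=((hsv[...,0]<14)&(hsv[...,1]>120)&(hsv[...,2]>90)).astype(np.uint8)
print(comps(o,K,R,t,(262,212,400,290),.009,40))
look('scene','sc1')"
```

```text
32.15 [ 0.915  0.989 -0.951  1.365  0.817  1.197 -0.007] [ 0.6146 -0.3397  0.112 ] [ 3.1389e+00 -1.0000e-03  1.6751e+00]
[(492.8, 3.8, 109.1, 13.0, -17.4, [329.0, 250.0])]
```

View pics/sc1.png

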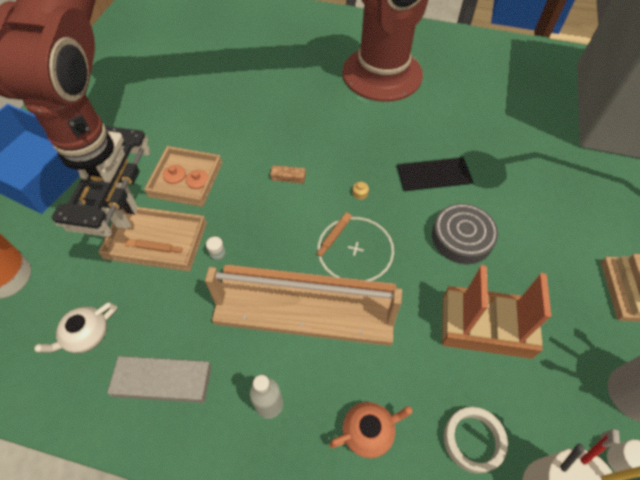

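The stick lies in the oblong tray at (150,245) and both lids are in the square tray at (185,177). Next is stick A.

>>> play_rows(
  steps=[
    [[0.985,-0.236,0],0],
    [[0.985,-0.236,0],0],
    [[0.985,-0.236,0],0],
    [[0.985,-0.236,0],0],
    [[0.985,-0.236,0],0],
    [[0.985,-0.236,0],0],
    [[0.985,-0.236,0],0],
    [[0.985,-0.236,0],0],
  ],
  jaw=0.4,
)

```text
time: 33.05
tool_pos: [0.5594, -0.1863, 0.1089]
orientation: [-3.141, -0.002, 1.675]
contact_force: [0.7, -0.1, 0.3]
grip_width: 0.0278
grip_force: 0.0
```

>>> play_rows(
  steps=[
    [[0.985,-0.236,0],0],
    [[0.985,-0.236,0],0],
    [[0.985,-0.236,0],0],
    [[0.985,-0.236,0],0],
    [[0.985,-0.236,0],0],
    [[0.985,-0.236,0],0],
    [[0.985,-0.236,0],0],
    [[0.985,-0.236,0],0],
  ],
)

```text
time: 33.85
tool_pos: [0.5056, -0.0335, 0.1093]
orientation: [3.141, -0.002, 1.675]
contact_force: [-0.6, 0.2, 0.8]
grip_width: 0.0283
grip_force: 0.0
```

>>> play_rows(
  steps=[
    [[0.985,-0.236,0],0],
    [[0.985,-0.236,0],0],
    [[0,0,0],-1],
    [[0,0,0],-1],
    [[0,0,0],-1],
    [[0,0,0],-1],
    [[0,0,0],-1],
    [[0,0,0],-1],
  ],
)

```text
time: 34.65
tool_pos: [0.4924, 0.0038, 0.1094]
orientation: [3.141, -0.001, 2.279]
contact_force: [0.4, 0.3, 0.1]
grip_width: 0.0279
grip_force: 0.0
```

>>> play_rows(
  steps=[
    [[0,0,0],-1],
    [[0,0,0],-1],
    [[0,0,0],-1],
    [[0,0,0],-1],
    [[0,0,0],-1],
    [[0,0,0],-0.5],
    [[0,0,1],0],
    [[0,0,1],0],
  ],
)

```text
time: 35.45
tool_pos: [0.493, 0.0039, 0.0692]
orientation: [3.14, 0.001, 2.824]
contact_force: [0.6, -0.5, 0.7]
grip_width: 0.0281
grip_force: 0.0
```

```bash
python3 -c "
from h import *
s=bot.read_state();print(s['time'],np.round(s['joint_positions'],3),np.round(s['tool_pos'],4),np.round(s['orientation'],4))"
```

```text
35.45 [ 0.628  0.932 -1.163  2.02   1.075  0.991  0.148] [0.493  0.0039 0.0692] [3.1396e+00 9.0000e-04 2.8245e+00]
```

>>> play_rows(
  steps=[
    [[0,0,0.8],0],
    [[0,0,0.8],0],
    [[0,0,0.65],0],
    [[0,0,0.3],0],
    [[0,0,0],0],
  ],
)

```text
time: 35.95
tool_pos: [0.4922, 0.004, 0.0179]
orientation: [3.14, -0.002, 2.825]
contact_force: [0.7, 0.2, 0.5]
grip_width: 0.0278
grip_force: 0.0
```

>>> play_rows(
  steps=[
    [[0,0,0],0],
    [[0,0,0],0],
    [[0,0,0],0],
    [[0,0,0],0],
    [[0,0,-0.5],0],
    [[0,0,-1],0],
    [[0,0,-1],0],
    [[0,0,-1],0],
  ],
  jaw=1,
)

```text
time: 36.75
tool_pos: [0.4925, 0.0042, 0.0899]
orientation: [3.139, -0.0, 2.825]
contact_force: [0.6, 0.0, -0.4]
grip_width: 0.0152
grip_force: 15.0
```

>>> play_rows(
  steps=[
    [[0,0,0],1],
    [[0,0,0],1],
    [[0,0,0],1],
    [[0,0,0],1],
    [[0,0,0],1],
    [[0,0,0],1],
    [[0,0,0],1],
    [[0,0,0],1],
  ],
)

```text
time: 37.55
tool_pos: [0.4926, 0.0043, 0.0892]
orientation: [3.14, -0.001, 2.021]
contact_force: [0.9, -0.5, 0.1]
grip_width: 0.0148
grip_force: 15.0
```

>>> play_rows(
  steps=[
    [[0,0,0],1],
    [[0,0,0],1],
    [[0,0,0],1],
    [[0,0,0],0.5],
    [[0,0,0],0],
  ],
)

```text
time: 38.05
tool_pos: [0.4927, 0.0044, 0.0893]
orientation: [3.14, -0.002, 1.676]
contact_force: [-0.6, -0.3, -0.9]
grip_width: 0.015
grip_force: 15.0
```

>>> play_rows(
  steps=[
    [[-0.944,0.128,0],0],
    [[-0.944,0.128,0],0],
    [[-0.944,0.128,0],0],
    [[-0.944,0.128,0],0],
    [[-0.944,0.128,0],0],
    [[-0.944,0.128,0],0],
    [[-0.944,0.128,0],0],
    [[-0.944,0.128,0],0],
  ],
)

```text
time: 38.85
tool_pos: [0.5288, -0.1447, 0.0886]
orientation: [3.141, -0.002, 1.676]
contact_force: [-0.5, -0.4, -0.2]
grip_width: 0.0147
grip_force: 15.0
```

>>> play_rows(
  steps=[
    [[-0.944,0.128,0],0],
    [[-0.944,0.128,0],0],
    [[-0.944,0.128,0],0],
    [[-0.944,0.128,0],0],
    [[-0.944,0.128,0],0],
    [[-0.944,0.128,0],0],
    [[-0.944,0.128,0],0],
    [[-0.944,0.128,0],0],
  ],
)

```text
time: 39.65
tool_pos: [0.5648, -0.2927, 0.0883]
orientation: [3.141, -0.002, 1.676]
contact_force: [0.1, 0.0, -0.8]
grip_width: 0.0148
grip_force: 15.0
```

>>> play_rows(
  steps=[
    [[-0.944,0.128,0],0],
    [[-0.944,0.128,0],0],
    [[0,0,0.8],0],
    [[0,0,0.9],0],
    [[0,0,0.8],0],
    [[0,0,0.5],0],
    [[0,0,0.2],0],
    [[0,0,0],0],
  ],
)

```text
time: 40.45
tool_pos: [0.5738, -0.3276, 0.0239]
orientation: [3.141, -0.003, 1.677]
contact_force: [-0.4, -0.3, -0.6]
grip_width: 0.0148
grip_force: 15.0
```

>>> play_rows(
  steps=[
    [[0,0,0],0],
    [[0,0,0],0],
    [[0,0,0],0],
    [[0,0,-0.4],0],
    [[0,0,-0.8],0],
    [[0,0,-1],0],
    [[0,0,-1],0],
    [[0,0,-1],0],
  ],
  jaw=0.57,
)

```text
time: 41.25
tool_pos: [0.5745, -0.3291, 0.111]
orientation: [3.139, -0.001, 1.675]
contact_force: [-0.5, -0.4, 0.1]
grip_width: 0.0199
grip_force: 0.0
```

```bash
python3 -c "
from h import *
s=bot.read_state();print(s['time'],np.round(s['joint_positions'],3),np.round(s['tool_pos'],4),np.round(s['orientation'],4))"
```

```text
41.25 [ 0.973  0.947 -0.969  1.501  0.827  1.138 -0.054] [ 0.5745 -0.3291  0.111 ] [ 3.1387e+00 -1.0000e-03  1.6751e+00]
```

>>> play_rows(
  steps=[
    [[0,0,-1],0],
    [[0,0,-1],0],
    [[0,0,-1],0],
    [[0,0,-1],0],
    [[0.973,0.161,-1],0],
    [[0.973,0.161,0],0],
    [[0.973,0.161,0],0],
    [[0.973,0.161,0],0],
  ],
  jaw=0.35,
  squeeze=30,
)

```text
time: 42.05
tool_pos: [0.5788, -0.2495, 0.2106]
orientation: [3.138, -0.001, 1.675]
contact_force: [0.8, -0.1, 0.3]
grip_width: 0.0303
grip_force: 0.0
```

```bash
python3 -c "
from h import *
s=bot.read_state();print(s['time'],np.round(s['joint_positions'],3),np.round(s['tool_pos'],4),np.round(s['orientation'],4))
p,d,K,R,t=look('scene','sc2');cv2.imwrite('pics/sc2c.png',cv2.resize(p[130:280,80:280],None,fx=3,fy=3))"
```

```text
42.05 [ 0.91   0.804 -1.04   1.498  0.713  1.249 -0.118] [ 0.5788 -0.2495  0.2106] [ 3.1384e+00 -6.0000e-04  1.6753e+00]
```

View pics/sc2c.png

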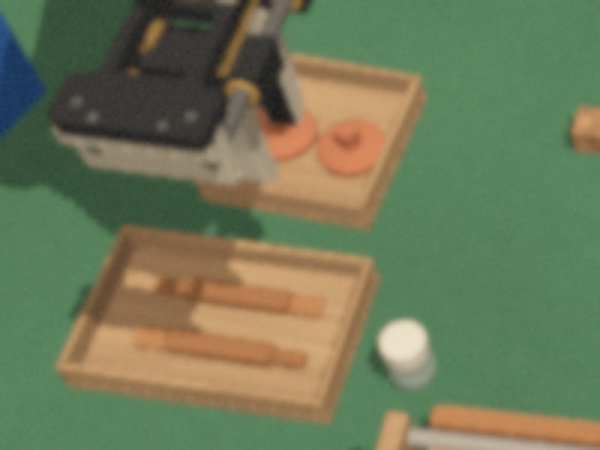

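Both sticks lie flat in the oblong tray and both lids in the square one. Next come the tiles.

>>> play_rows(
  steps=[
    [[0.971,0.162,0],0],
    [[0.971,0.162,0],0],
    [[0.971,0.162,0],0],
    [[0.971,0.162,0],0],
    [[0.971,0.162,0],0],
    [[0.971,0.162,0],0],
    [[0.971,0.162,0],0],
    [[0.971,0.162,0],0],
  ],
)

```text
time: 42.9
tool_pos: [0.5885, -0.0929, 0.2101]
orientation: [3.139, -0.001, 1.675]
contact_force: [0.3, -0.5, -0.8]
grip_width: 0.0302
grip_force: 0.0
```

>>> play_rows(
  steps=[
    [[0.971,0.162,0],0],
    [[0.971,0.162,0],0],
    [[0.971,0.162,0],0],
    [[0.971,0.162,0],0],
    [[0.971,0.162,0],0],
    [[0.971,0.162,0],0],
    [[0.971,0.162,0],0],
    [[0.971,0.162,0],0],
  ],
)

```text
time: 43.7
tool_pos: [0.5982, 0.0644, 0.2104]
orientation: [3.139, -0.002, 1.675]
contact_force: [1.1, 0.3, -0.3]
grip_width: 0.0305
grip_force: 0.0
```

>>> play_rows(
  steps=[
    [[0.971,0.162,0],0],
    [[0.971,0.162,0],0],
    [[0.971,0.162,0],0],
    [[0.971,0.162,0],0],
    [[0.971,0.162,0],0],
    [[0.971,0.162,0],0],
    [[0.971,0.162,0],0],
    [[0.971,0.162,0],0],
  ],
)

```text
time: 44.5
tool_pos: [0.6078, 0.2217, 0.2108]
orientation: [3.139, -0.002, 1.675]
contact_force: [0.1, 0.4, -0.5]
grip_width: 0.0301
grip_force: 0.0
```

>>> play_rows(
  steps=[
    [[0.971,0.162,0],0],
    [[0.971,0.162,0],0],
    [[0,0,0],1],
    [[0,0,0],1],
    [[0,0,0],1],
    [[0,0,0],1],
    [[0,0,0],1],
    [[0,0,0],1],
  ],
)

```text
time: 45.3
tool_pos: [0.6101, 0.2603, 0.2109]
orientation: [3.141, -0.004, 1.071]
contact_force: [0.2, 0.3, 0.5]
grip_width: 0.0302
grip_force: 0.0
```

>>> play_rows(
  steps=[
    [[0,0,0],1],
    [[0,0,0],1],
    [[0,0,0],1],
    [[0,0,0],1],
    [[0,0,0],1],
    [[0,0,0],1],
    [[0,0,0],1],
    [[0,0,0],1],
  ],
)

```text
time: 46.1
tool_pos: [0.61, 0.2606, 0.2109]
orientation: [-3.139, -0.003, 0.271]
contact_force: [-0.4, 0.4, 0.5]
grip_width: 0.0299
grip_force: 0.0
```

>>> play_rows(
  steps=[
    [[0,0,0],1],
    [[0,0,0],0.65],
    [[0,0,0],0],
  ],
)

```text
time: 46.4
tool_pos: [0.61, 0.2607, 0.2108]
orientation: [-3.139, -0.003, 0.111]
contact_force: [-0.5, -0.2, 0.3]
grip_width: 0.0306
grip_force: 0.0
```

```bash
python3 -c "
from h import *
s=bot.read_state();print(s['time'],np.round(s['joint_positions'],3),np.round(s['tool_pos'],4),np.round(s['orientation'],4))"
```

```text
46.4 [-0.131  0.711 -0.571  1.401  0.397  1.141 -2.216] [0.61   0.2607 0.2108] [-3.139e+00 -2.600e-03  1.107e-01]
```

>>> play_rows(
  steps=[
    [[0,0,1],0],
    [[0,0,1],0],
    [[0,0,1],0],
    [[0,0,0.6],0],
    [[0,0,0.25],0],
    [[0,0,0],0],
  ],
)

```text
time: 47.0
tool_pos: [0.6098, 0.2605, 0.1321]
orientation: [-3.14, -0.0, 0.111]
contact_force: [-0.9, -0.2, 0.1]
grip_width: 0.0301
grip_force: 0.0
```

>>> play_rows(
  steps=[
    [[0,0,0],0],
    [[0,0,0],0],
    [[0,0,0],0],
    [[0,0,0],0],
    [[0,0,0],0],
    [[0,0,0],0],
  ],
  jaw=1,
)

```text
time: 47.6
tool_pos: [0.6102, 0.2605, 0.1329]
orientation: [-3.14, -0.002, 0.11]
contact_force: [-1.2, -1.5, 4.4]
grip_width: 0.0089
grip_force: 30.0
```

>>> play_rows(
  steps=[
    [[0,0,-0.5],0],
    [[0,0,-1],0],
    [[0,0,-1],0],
    [[0,0,-1],0],
    [[0,0,0],-1],
    [[0,0,0],-1],
    [[0,0,0],-1],
    [[0,0,0],-1],
  ],
)

```text
time: 48.4
tool_pos: [0.6093, 0.2603, 0.2017]
orientation: [-3.14, -0.0, 0.514]
contact_force: [-0.6, -0.2, -2.6]
grip_width: 0.009
grip_force: 30.0
```

>>> play_rows(
  steps=[
    [[0,0,0],-1],
    [[0,0,0],-1],
    [[0,0,0],-1],
    [[0,0,0],-1],
    [[0,0,0],-1],
    [[0,0,0],-1],
    [[0,0,0],-1],
    [[0,0,0],-1],
  ],
)

```text
time: 49.2
tool_pos: [0.6094, 0.2602, 0.2017]
orientation: [-3.141, -0.001, 1.314]
contact_force: [-0.6, 0.5, -2.5]
grip_width: 0.0087
grip_force: 30.0
```

>>> play_rows(
  steps=[
    [[0,0,0],-1],
    [[0,0,0],-1],
    [[0,0,0],-1],
    [[0,0,0],-1],
    [[0,-0.5,0],0],
    [[0,-1,0],0],
    [[0,0,0],0],
  ],
)

```text
time: 49.9
tool_pos: [0.5775, 0.2564, 0.202]
orientation: [-3.139, -0.001, 1.713]
contact_force: [0.3, 1.0, -1.8]
grip_width: 0.0085
grip_force: 30.0
```

```bash
python3 -c "
from h import *
s=bot.read_state();print(s['time'],np.round(s['joint_positions'],3),np.round(s['tool_pos'],4),np.round(s['orientation'],4),s['grip_width'])"
```

```text
49.9 [ 0.06   0.793 -0.978  1.501  0.679  1.215 -0.878] [0.5775 0.2564 0.202 ] [-3.1395e+00 -1.1000e-03  1.7130e+00] 0.00853816272617208
```

>>> play_rows(
  steps=[
    [[-1,0,0],0],
    [[-1,0,0],0],
    [[-1,0,0],0],
    [[-1,0,0],0],
    [[-1,0,0],0],
    [[-1,0,0],0],
    [[-1,0,0],0],
    [[-1,0,0],0],
  ],
)

```text
time: 50.7
tool_pos: [0.6031, 0.0966, 0.2016]
orientation: [3.141, -0.002, 1.709]
contact_force: [0.6, -0.3, -2.4]
grip_width: 0.0091
grip_force: 30.0
```

>>> play_rows(
  steps=[
    [[-1,0,0],0],
    [[-1,0,0],0],
    [[-1,0,0],0],
    [[-0.25,0.7,0],0],
    [[0,0,0.5],0],
    [[0,0,0.8],0],
    [[0,0,0.8],0],
    [[0,0,0],0],
  ],
)

```text
time: 51.5
tool_pos: [0.6226, 0.035, 0.1558]
orientation: [-3.135, -0.001, 1.712]
contact_force: [0.0, 0.4, -2.6]
grip_width: 0.0091
grip_force: 30.0
```

```bash
python3 -c "
from h import *
s=bot.read_state();print(s['time'],np.round(s['joint_positions'],3),np.round(s['tool_pos'],4),np.round(s['orientation'],4),s['grip_width'])
O=np.array([659,-7.3]);c,sn=np.cos(.14),np.sin(.14)
q=s['tool_pos'][:2]*1000-O;print(q@[c,sn],q@[-sn,c])
p,d,K,R,t=look('scene','sc3');cv2.imwrite('pics/sc3c.png',cv2.resize(p[190:350,190:420],None,fx=3,fy=3))"
```

```text
51.5 [ 0.428  0.842 -0.976  1.573  0.744  1.143 -0.579] [0.6226 0.035  0.1558] [-3.1352e+00 -9.0000e-04  1.7120e+00] 0.009067601823600417
-30.091013654349634 46.98912314855205
```

View pics/sc3c.png

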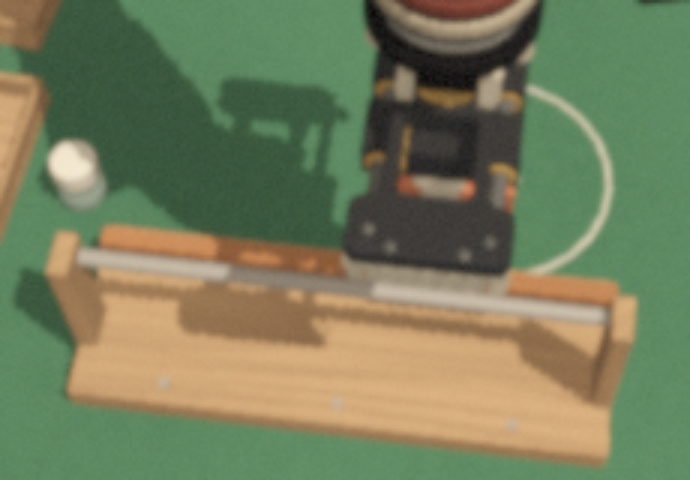

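The tile is hidden behind the gripper at (440,190), in front of the rail and clear of the posts. I'll lower it and feel for the lip.

>>> play_rows(
  steps=[
    [[0,0,0.3],0],
    [[0,0,0.1],0],
    [[0,-0.15,0],0],
    [[0,-0.15,0],0],
    [[0,0,0],0],
  ],
)

```text
time: 52.05
tool_pos: [0.6189, 0.0346, 0.1521]
orientation: [3.141, -0.002, 1.71]
contact_force: [0.5, -1.3, -1.6]
grip_width: 0.009
grip_force: 30.0
```

>>> play_rows(
  steps=[
    [[0,-0.1,0],0],
    [[0,0,0],0],
  ],
)

```text
time: 52.25
tool_pos: [0.6171, 0.0343, 0.1519]
orientation: [3.141, -0.002, 1.71]
contact_force: [-0.0, -0.7, -0.8]
grip_width: 0.0088
grip_force: 30.0
```

>>> play_rows(
  steps=[
    [[0,-0.1,0],0],
    [[0,0,0],0],
  ],
)

```text
time: 52.45
tool_pos: [0.6151, 0.034, 0.1517]
orientation: [3.141, -0.002, 1.71]
contact_force: [-0.8, 0.5, -2.1]
grip_width: 0.0089
grip_force: 30.0
```

>>> play_rows(
  steps=[
    [[0,-0.05,0],0],
    [[0,0,0],0],
  ],
)

```text
time: 52.65
tool_pos: [0.6145, 0.0339, 0.1518]
orientation: [3.14, -0.002, 1.71]
contact_force: [-0.0, 0.6, -0.8]
grip_width: 0.0091
grip_force: 30.0
```

>>> play_rows(
  steps=[
    [[0,0,0.2],0],
    [[0,-0.05,0],0],
    [[0,0,0],0],
  ],
)

```text
time: 52.95
tool_pos: [0.6141, 0.0338, 0.1477]
orientation: [3.139, -0.002, 1.71]
contact_force: [1.7, -0.2, -2.4]
grip_width: 0.0088
grip_force: 30.0
```

>>> play_rows(
  steps=[
    [[0,-0.05,0],0],
    [[0,0,0],0],
  ],
)

```text
time: 53.15
tool_pos: [0.6135, 0.0338, 0.148]
orientation: [3.138, -0.002, 1.71]
contact_force: [3.1, -0.9, -3.7]
grip_width: 0.0087
grip_force: 30.0
```

>>> play_rows(
  steps=[
    [[0,-0.05,0],0],
    [[0,0,0],0],
  ],
)

```text
time: 53.35
tool_pos: [0.6127, 0.0336, 0.148]
orientation: [3.137, -0.002, 1.71]
contact_force: [5.3, 0.8, -5.1]
grip_width: 0.009
grip_force: 30.0
```

>>> play_rows(
  steps=[
    [[0,-0.05,0],0],
    [[0,0,0],0],
  ],
)

```text
time: 53.55
tool_pos: [0.6121, 0.0336, 0.1481]
orientation: [3.136, -0.002, 1.71]
contact_force: [6.5, 0.8, -5.6]
grip_width: 0.0088
grip_force: 30.0
```

>>> play_rows(
  steps=[
    [[0,0.1,0],0],
    [[0,0,0.1],0],
    [[0,0,0.1],0],
    [[0,0,0],0],
  ],
)

```text
time: 53.95
tool_pos: [0.6133, 0.0342, 0.1449]
orientation: [3.138, -0.002, 1.71]
contact_force: [3.9, 0.2, 2.8]
grip_width: 0.0091
grip_force: 30.0
```

>>> play_rows(
  steps=[
    [[0,0,0.05],0],
    [[0,0,0],0],
  ],
)

```text
time: 54.15
tool_pos: [0.6135, 0.0342, 0.1449]
orientation: [3.137, -0.002, 1.71]
contact_force: [3.7, -0.5, 7.7]
grip_width: 0.0088
grip_force: 30.0
```

>>> play_rows(
  steps=[
    [[0,0.03,-0.04],0],
    [[0,0,0],0],
    [[0,0,0],0],
    [[0,0,0],0],
  ],
  jaw=0.52,
)

```text
time: 54.55
tool_pos: [0.6116, 0.0335, 0.1426]
orientation: [-3.139, -0.001, 1.71]
contact_force: [-0.5, 0.2, 0.7]
grip_width: 0.0224
grip_force: 0.0
```

>>> play_rows(
  steps=[
    [[0,0.3,0],0],
    [[0,0.3,0],0],
    [[0,0.3,0],0],
    [[0,0.3,0],0],
    [[0,0.3,0],0],
    [[0,0.3,0],0],
    [[0,0.3,0],0],
    [[0,0.05,0],0],
  ],
)

```text
time: 55.35
tool_pos: [0.6562, 0.0399, 0.1434]
orientation: [3.14, -0.002, 1.71]
contact_force: [1.3, 0.5, -0.1]
grip_width: 0.0226
grip_force: 0.0
```

>>> play_rows(
  steps=[
    [[0,0,0],0],
    [[0,0,0],0],
  ],
)

```text
time: 55.55
tool_pos: [0.6553, 0.0397, 0.1435]
orientation: [3.141, -0.002, 1.71]
contact_force: [-0.8, -0.1, -0.3]
grip_width: 0.0223
grip_force: 0.0
```

```bash
python3 -c "
from h import *
s=bot.read_state();print(s['time'],np.round(s['joint_positions'],3),np.round(s['tool_pos'],4),np.round(s['orientation'],4),s['grip_width'])
p,d,K,R,t=look('scene','sc4');cv2.imwrite('pics/sc4c.png',cv2.resize(p[190:350,190:420],None,fx=3,fy=3))"
```

```text
55.55 [ 0.39   0.891 -0.956  1.489  0.763  1.163 -0.56 ] [0.6553 0.0397 0.1435] [ 3.1411e+00 -1.7000e-03  1.7102e+00] 0.022303389227650173
```

View pics/sc4c.png

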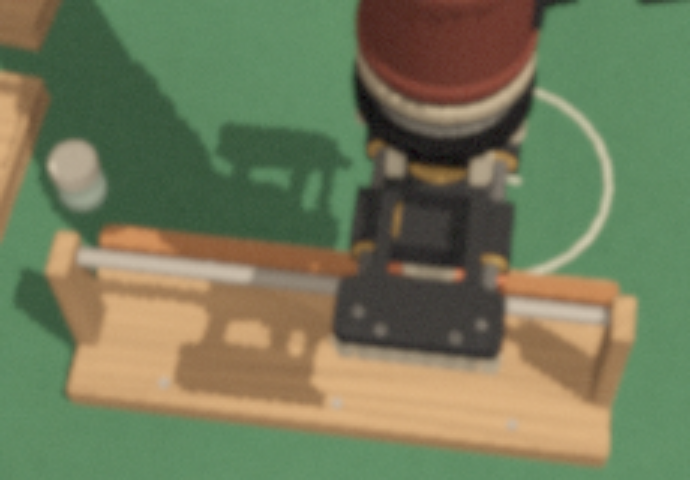

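>>> play_rows(
  steps=[
    [[0,0.15,0],0],
    [[0,0,0],0],
    [[0,0,0],0],
    [[0,0,0],0],
  ],
)

```text
time: 56.0
tool_pos: [0.6584, 0.0401, 0.1435]
orientation: [3.141, -0.002, 1.71]
contact_force: [0.5, 0.5, -0.4]
grip_width: 0.0223
grip_force: 0.0
```

>>> play_rows(
  steps=[
    [[0,0,0],0],
    [[0,0,0],0],
    [[0,0,0],0],
    [[0,0,-0.5],0],
    [[0,0,-1],0],
    [[0,0,-1],0],
    [[0,0,-1],0],
    [[0,0,0],0],
  ],
  jaw=0.14,
)

```text
time: 56.8
tool_pos: [0.66, 0.0413, 0.2176]
orientation: [3.134, -0.003, 1.71]
contact_force: [-0.2, -0.0, -0.1]
grip_width: 0.0404
grip_force: 0.0
```

>>> play_rows(
  steps=[
    [[0.988,-0.044,0],0],
    [[0.988,-0.044,0],0],
    [[0.988,-0.044,0],0],
    [[0.988,-0.044,0],0],
    [[0.988,-0.044,0],0],
    [[0.988,-0.044,0],0],
    [[0.988,-0.044,0],0],
    [[0.988,-0.044,0],0],
  ],
  jaw=0.35,
)

```text
time: 57.6
tool_pos: [0.6289, 0.1967, 0.2132]
orientation: [3.142, -0.001, 1.711]
contact_force: [0.1, 0.3, 0.3]
grip_width: 0.03
grip_force: 0.0
```

>>> play_rows(
  steps=[
    [[0.988,-0.044,0],0],
    [[0.988,-0.044,0],0],
    [[0.988,-0.044,0],0],
    [[0.988,-0.044,0],0],
    [[0.988,-0.044,0],0],
    [[0.988,-0.044,0],0],
    [[0.988,-0.044,0],0],
    [[0.988,-0.044,0],0],
  ],
)

```text
time: 58.4
tool_pos: [0.5999, 0.3523, 0.2134]
orientation: [3.142, -0.001, 1.711]
contact_force: [0.4, -0.1, 0.1]
grip_width: 0.0304
grip_force: 0.0
```

>>> play_rows(
  steps=[
    [[0,0,0],1],
    [[0,0,0],1],
    [[0,0,0],1],
    [[0,0,0],1],
    [[0,0,0],1],
    [[0,0,0],1],
    [[0,0,0],1],
    [[0,0,0],1],
  ],
)

```text
time: 59.2
tool_pos: [0.6, 0.3515, 0.2134]
orientation: [-3.141, -0.001, 0.907]
contact_force: [0.1, -0.3, -0.9]
grip_width: 0.0301
grip_force: 0.0
```

>>> play_rows(
  steps=[
    [[0,0,0],1],
    [[0,0,0],1],
    [[0,0,0],1],
    [[0,0,0],1],
    [[0,0,0],1],
    [[0,0,0],1],
    [[0,0,0],1],
    [[0,0,0],1],
  ],
)

```text
time: 60.0
tool_pos: [0.5999, 0.3516, 0.2134]
orientation: [-3.14, 0.0, 0.107]
contact_force: [1.2, 0.4, -0.0]
grip_width: 0.0303
grip_force: 0.0
```

```bash
cat > tile.py <<'E'
from h import *
p,d,K,R,t=look('top','t%d'%int(bot.read_state()['time']))
v,u=np.mgrid[:480,:640]
P=np.stack([(u-K[0,2])/K[0,0]*d,(v-K[1,2])/K[1,1]*d,d],-1);W=(P-t)@R*1000
hsv=cv2.cvtColor(p,cv2.COLOR_BGR2HSV)
c,s=np.cos(.14),np.sin(.14);q=W[...,:2]-[659,-7.3]
X=q@[c,s];Y=q@[-s,c];Z=W[...,2]
for y0 in (47,-47):
    m=(d>0)&(abs(Y-y0)<30)&(Z>40)&(Z<148)&(X>-50)&(X<15)&(hsv[...,1]>110)&(hsv[...,0]<14)
    if m.sum()<50: print(y0,m.sum());continue
    A=np.polyfit(Z[m],X[m],1);print(y0,m.sum(),"lean",np.degrees(np.arctan(A[0])).round(1),"front x at z=23:",np.polyval(A,23).round(1))
    mm=(d>0)&(abs(Y-y0)<55)&(Z>90)&(Z<170)&(X<25)&(X>-45)&(hsv[...,1]>110)&(hsv[...,0]<14)
    print("  y",np.percentile(Y[mm],[1,99]).round(1),"x,z top",np.percentile(X[mm],98).round(1),np.percentile(Z[mm],98).round(1))
E
python3 tile.py; python3 -c "
from h import *
s=bot.read_state();print(s['time'],np.round(s['joint_positions'],3),np.round(s['tool_pos'],4),np.round(s['orientation'],4),s['grip_width'])"
```

```text
47 1001 lean 19.6 front x at z=23: -43.3
  y [16.7 84.8] x,z top 11.0 157.3
-47 0
60.05 [-0.281  0.761 -0.566  1.286  0.406  1.207 -2.33 ] [0.5999 0.3517 0.2135] [-3.1404  0.      0.1043] 0.030135588721170586
```

>>> play_rows(
  steps=[
    [[0,0,1],0],
    [[0,0,1],0],
    [[0,0,1],0],
    [[0,0,0.7],0],
    [[0,0,0.3],0],
    [[0,0,0],0],
  ],
)

```text
time: 60.65
tool_pos: [0.6002, 0.3512, 0.1331]
orientation: [-3.14, 0.001, 0.111]
contact_force: [-0.6, -0.0, 0.2]
grip_width: 0.0302
grip_force: 0.0
```

>>> play_rows(
  steps=[
    [[0,0,0],0],
    [[0,0,0],0],
    [[0,0,0],0],
    [[0,0,0],0],
    [[0,0,0],0],
    [[0,0,0],0],
  ],
  jaw=1,
)

```text
time: 61.25
tool_pos: [0.6011, 0.351, 0.135]
orientation: [-3.14, -0.002, 0.11]
contact_force: [-0.7, -2.0, 5.2]
grip_width: 0.009
grip_force: 30.0
```

>>> play_rows(
  steps=[
    [[0,0,-0.5],0],
    [[0,0,-1],0],
    [[0,0,-1],0],
    [[0,0,-1],0],
    [[0,0,0],-1],
    [[0,0,0],-1],
    [[0,0,0],-1],
    [[0,0,0],-1],
  ],
)

```text
time: 62.05
tool_pos: [0.6001, 0.3513, 0.2037]
orientation: [-3.14, -0.0, 0.515]
contact_force: [-0.5, -0.1, -1.3]
grip_width: 0.0089
grip_force: 30.0
```

>>> play_rows(
  steps=[
    [[0,0,0],-1],
    [[0,0,0],-1],
    [[0,0,0],-1],
    [[0,0,0],-1],
    [[0,0,0],-1],
    [[0,0,0],-1],
    [[0,0,0],-1],
    [[0,0,0],-1],
  ],
)

```text
time: 62.85
tool_pos: [0.6002, 0.3513, 0.2036]
orientation: [-3.14, -0.002, 1.314]
contact_force: [-0.0, 0.1, -1.8]
grip_width: 0.0085
grip_force: 30.0
```

>>> play_rows(
  steps=[
    [[0,0,0],-1],
    [[0,0,0],-1],
    [[0,0,0],-1],
    [[0,0,0],-1],
    [[0,-1,0],0],
    [[0,-1,0],0],
    [[0,0,0],0],
    [[0,0,0],0],
  ],
)

```text
time: 63.65
tool_pos: [0.5614, 0.3456, 0.2041]
orientation: [3.14, -0.002, 1.71]
contact_force: [0.7, -0.7, -2.4]
grip_width: 0.0087
grip_force: 30.0
```

```bash
python3 -c "
from h import *
s=bot.read_state();print(s['time'],np.round(s['joint_positions'],3),np.round(s['tool_pos'],4),np.round(s['orientation'],4),s['grip_width'])
O=np.array([659,-7.3]);c,sn=np.cos(.14),np.sin(.14)
q=s['tool_pos'][:2]*1000-O;print(q@[c,sn],q@[-sn,c])"
```

```text
63.65 [-0.106  0.823 -0.96   1.416  0.684  1.253 -0.985] [0.5614 0.3456 0.2041] [ 3.1401e+00 -1.6000e-03  1.7102e+00] 0.00866114265957833
-47.35597558924996 363.05267455184674
```

>>> play_rows(
  steps=[
    [[-1,0,0],0],
    [[-1,0,0],0],
    [[-1,0,0],0],
    [[-1,0,0],0],
    [[-1,0,0],0],
    [[-1,0,0],0],
    [[-1,0,0],0],
    [[-1,0,0],0],
  ],
)

```text
time: 64.45
tool_pos: [0.5847, 0.1859, 0.2036]
orientation: [3.14, -0.002, 1.708]
contact_force: [0.1, -0.0, -1.7]
grip_width: 0.0087
grip_force: 30.0
```

>>> play_rows(
  steps=[
    [[-1,0,0],0],
    [[-1,0,0],0],
    [[-1,0,0],0],
    [[-1,0,0],0],
    [[-1,0,0],0],
    [[-1,0,0],0],
    [[-1,0,0],0],
    [[-1,0,0],0],
  ],
)

```text
time: 65.25
tool_pos: [0.6068, 0.027, 0.2033]
orientation: [3.14, -0.002, 1.708]
contact_force: [0.1, 0.4, -2.6]
grip_width: 0.0092
grip_force: 30.0
```

>>> play_rows(
  steps=[
    [[-1,0,0],0],
    [[-1,0,0],0],
    [[-1,0,0],0],
    [[-1,0,0],0],
    [[-0.4,0.5,0],0],
    [[0,0.37,0],0],
    [[0,0,0],0],
  ],
)

```text
time: 65.95
tool_pos: [0.6361, -0.0557, 0.2031]
orientation: [3.14, -0.003, 1.709]
contact_force: [0.1, 1.1, -3.1]
grip_width: 0.0088
grip_force: 30.0
```

>>> play_rows(
  steps=[
    [[0,0,0.6],0],
    [[0,0,0.8],0],
    [[0,0,0.8],0],
    [[0,0,0.4],0],
    [[0,-0.1,0.1],0],
    [[0,-0.15,0],0],
    [[0,0,0],0],
  ],
)

```text
time: 66.65
tool_pos: [0.6298, -0.0565, 0.1499]
orientation: [3.14, -0.002, 1.71]
contact_force: [-0.5, -0.6, -2.3]
grip_width: 0.0086
grip_force: 30.0
```

```bash
python3 -c "
from h import *
s=bot.read_state();print(s['time'],np.round(s['joint_positions'],3),np.round(s['tool_pos'],4),np.round(s['orientation'],4),s['grip_width'])
O=np.array([659,-7.3]);c,sn=np.cos(.14),np.sin(.14)
q=s['tool_pos'][:2]*1000-O;print(q@[c,sn],q@[-sn,c])"
```

```text
66.65 [ 0.573  0.863 -0.988  1.559  0.768  1.145 -0.444] [ 0.6298 -0.0565  0.1499] [ 3.1402e+00 -1.7000e-03  1.7102e+00] 0.008608346114156907
-35.80305630471274 -44.67504054146871
```

>>> play_rows(
  steps=[
    [[0,-0.1,0],0],
    [[0,0,0],0],
  ],
)

```text
time: 66.85
tool_pos: [0.628, -0.057, 0.1499]
orientation: [3.14, -0.001, 1.71]
contact_force: [0.2, -0.0, -1.7]
grip_width: 0.0089
grip_force: 30.0
```

>>> play_rows(
  steps=[
    [[0,-0.07,0],0],
    [[0,0,0],0],
  ],
)

```text
time: 67.05
tool_pos: [0.6269, -0.0571, 0.1497]
orientation: [3.14, -0.002, 1.71]
contact_force: [0.7, 0.8, -2.4]
grip_width: 0.0087
grip_force: 30.0
```

>>> play_rows(
  steps=[
    [[0,-0.07,0],0],
    [[0,0,0],0],
  ],
)

```text
time: 67.25
tool_pos: [0.6263, -0.0572, 0.1497]
orientation: [3.138, -0.002, 1.71]
contact_force: [2.0, -0.6, -2.5]
grip_width: 0.0091
grip_force: 30.0
```

Contact with the lip. Next I lower it to the board.

>>> play_rows(
  steps=[
    [[0,0,0.1],0],
    [[0,0,0.1],0],
    [[0,0,0],0],
  ],
)

```text
time: 67.55
tool_pos: [0.6264, -0.0569, 0.147]
orientation: [3.138, -0.002, 1.71]
contact_force: [1.3, -0.3, 4.9]
grip_width: 0.009
grip_force: 30.0
```

>>> play_rows(
  steps=[
    [[0,0,0.05],0],
    [[0,0,0],0],
  ],
)

```text
time: 67.75
tool_pos: [0.6265, -0.0569, 0.147]
orientation: [3.137, -0.001, 1.71]
contact_force: [-0.3, -1.6, 8.7]
grip_width: 0.0088
grip_force: 30.0
```

>>> play_rows(
  steps=[
    [[0,0.03,-0.06],0],
    [[0,0,0],0],
    [[0,0,0],0],
    [[0,0,0],0],
  ],
  jaw=0.52,
)

```text
time: 68.15
tool_pos: [0.6251, -0.0573, 0.1449]
orientation: [-3.141, -0.002, 1.71]
contact_force: [-0.4, 0.2, 0.3]
grip_width: 0.022
grip_force: 0.0
```

>>> play_rows(
  steps=[
    [[0,0.3,0],0],
    [[0,0.3,0],0],
    [[0,0.3,0],0],
    [[0,0.3,0],0],
    [[0,0.3,0],0],
    [[0,0.3,0],0],
    [[0,0.3,0],0],
    [[0,0.1,0],0],
  ],
)

```text
time: 68.95
tool_pos: [0.67, -0.0508, 0.1455]
orientation: [3.141, -0.002, 1.71]
contact_force: [-0.4, -0.2, 0.1]
grip_width: 0.0222
grip_force: 0.0
```

>>> play_rows(
  steps=[
    [[0,0,0],0],
    [[0,0.05,0],0],
    [[0,0,0],0],
    [[0,0,0],0],
  ],
)

```text
time: 69.35
tool_pos: [0.6702, -0.0511, 0.1456]
orientation: [3.141, -0.002, 1.71]
contact_force: [0.0, -0.4, 0.9]
grip_width: 0.0222
grip_force: 0.0
```

>>> play_rows(
  steps=[
    [[0,0,0],0],
    [[0,0,0],0],
    [[0,0,0],0],
    [[0,0,-0.5],0],
    [[0,0,-1],0],
    [[0,0,-1],0],
    [[0,0,-1],0],
    [[0,0,0],0],
  ],
  jaw=0.14,
)

```text
time: 70.15
tool_pos: [0.672, -0.0499, 0.2197]
orientation: [3.134, -0.002, 1.71]
contact_force: [-0.3, 0.5, 0.3]
grip_width: 0.0399
grip_force: 0.0
```

>>> play_rows(
  steps=[
    [[0.996,-0.534,0],0],
    [[0.996,-0.534,0],0],
    [[0.996,-0.534,0],0],
    [[0.996,-0.534,0],0],
    [[0.996,-0.534,0],0],
    [[0.996,-0.534,0],0],
    [[0.996,-0.534,0],0],
    [[0.996,-0.534,0],0],
  ],
  jaw=-1,
)

```text
time: 70.95
tool_pos: [0.5626, 0.0953, 0.2151]
orientation: [-3.141, -0.002, 1.71]
contact_force: [0.8, 0.1, 0.4]
grip_width: 0.0928
grip_force: 0.0
```

>>> play_rows(
  steps=[
    [[0.996,-0.534,0],0],
    [[0.996,-0.534,0],0],
    [[0.996,-0.534,0],0],
    [[0.996,-0.534,0],0],
    [[0.996,-0.534,0],0],
    [[0.996,-0.534,0],0],
    [[0.996,-0.534,0],0],
    [[0.996,-0.534,0],0],
  ],
)

```text
time: 71.75
tool_pos: [0.456, 0.2411, 0.2154]
orientation: [-3.142, -0.001, 1.71]
contact_force: [0.5, -1.0, -0.2]
grip_width: 0.0927
grip_force: 0.0
```

>>> play_rows(
  steps=[
    [[0.996,-0.534,0],0],
    [[0.996,-0.534,0],0],
    [[0.996,-0.534,0],0],
    [[0.996,-0.534,0],0],
    [[0,0,0],-1],
    [[0,0,0],-1],
    [[0,0,0],-0.45],
    [[0,0,0],0],
  ],
)

```text
time: 72.55
tool_pos: [0.4032, 0.3135, 0.2154]
orientation: [-3.142, -0.001, 1.955]
contact_force: [0.4, 0.5, 0.2]
grip_width: 0.093
grip_force: 0.0
```

```bash
python3 tile.py
cat > wh.py <<'E'
from h import *
s=bot.read_state();print(s['time'],np.round(s['joint_positions'],3),np.round(s['tool_pos'],4),np.round(s['orientation'],4),s['grip_width'])
p,d,K,R,t=look('top','w%d'%int(s['time']*10))
b=p.astype(int);m=((b.min(-1)>120)).astype(np.uint8);m[:200]=0;m[285:]=0;m[:,:262]=0;m[:,350:]=0
ys,xs=np.nonzero(m);w=ray(np.c_[xs,ys],K,R,t,0)*1000
A=np.c_[2*w,np.ones(len(w))]
sel=np.hypot(*(w-[511,51.5]).T)>60
sol=np.linalg.lstsq(A[sel],(w[sel]**2).sum(1),rcond=None)[0];print("ring",sol[:2],np.sqrt(sol[2]+sol[0]**2+sol[1]**2),sel.sum())
v,u=np.mgrid[:480,:640]
P=np.stack([(u-K[0,2])/K[0,0]*d,(v-K[1,2])/K[1,1]*d,d],-1);W=(P-t)@R*1000
# wheel: grey dark pixels 26..44 mm high
sat=p.max(-1).astype(int)-p.min(-1)
k=(d>0)&(W[...,2]>20)&(W[...,2]<48)&(sat<40)&(W[...,0]>360)&(W[...,0]<580)&(W[...,1]>-40)&(W[...,1]<330)
k=cv2.morphologyEx(k.astype(np.uint8),cv2.MORPH_OPEN,np.ones((5,5)))
n,l,st,ce=cv2.connectedComponentsWithStats(k)
if n>1:
    i=1+st[1:,4].argmax();c,_=cv2.findContours((l==i).astype(np.uint8),0,1)
    q=ray(c[0][:,0],K,R,t,.034)*1000;(x,y),r=cv2.minEnclosingCircle(q.astype(np.float32));print("wheel",x,y,r,st[i,4],"bbox ctr",(q.min(0)+q.max(0))/2)
E
python3 wh.py
```

```text
47 1017 lean 19.5 front x at z=23: -43.3
  y [-7.4 84.8] x,z top 10.7 157.3
-47 1007 lean 19.5 front x at z=23: -43.4
  y [-76.   -7.4] x,z top 10.7 157.3
72.6 [-0.018  0.641 -1.107  1.826  0.646  1.09  -0.982] [0.4033 0.3135 0.2156] [ 3.1414e+00 -1.4000e-03  1.9541e+00] 0.09292578048110216
ring [516.3964872   54.48023786] 73.93413864280406 922
wheel 449.48046875 242.2451171875 57.08727264404297 1069 bbox ctr [464.55406206 242.24511568]
```

Run:
```python
from h import *
f=np.load("top0.npz");K,R,t=[f[k] for k in "KRt"]
p=cv2.imread("pics/w726.png") if __import__('os').path.exists("pics/w726.png") else cv2.imread("pics/w725.png")
b=p.astype(int);m=(b.min(-1)>110);v,u=np.nonzero(m);w=ray(np.c_[u,v],K,R,t,0)*1000
c=np.array([511,51.5])
for i in range(6):
    r=np.hypot(*(w-c).T);s=abs(r-71)<(7 if i<3 else 4.5)
    A=np.c_[2*w[s],np.ones(s.sum())];x=np.linalg.lstsq(A,(w[s]**2).sum(1),rcond=None)[0];c=x[:2]
    a=np.arctan2(*(w[s]-c).T)
print(c,np.sqrt(x[2]+c@c),s.sum(),np.histogram(a,8)[0])
k=np.hypot(*(w-c).T)<12;print("cross",k.sum(),(w[k].min(0)+w[k].max(0))/2,w[k].mean(0))
cv2.imwrite("pics/w1c.png",cv2.resize(p[190:330,150:370],None,fx=3,fy=3))
```

```text
[511.42708214  51.13277578] 71.28627985163564 888 [116 119 117 109 111  98 106 112]
cross 82 [511.41213712  51.43760641] [511.55738508  51.74138311]
```

View pics/w1c.png

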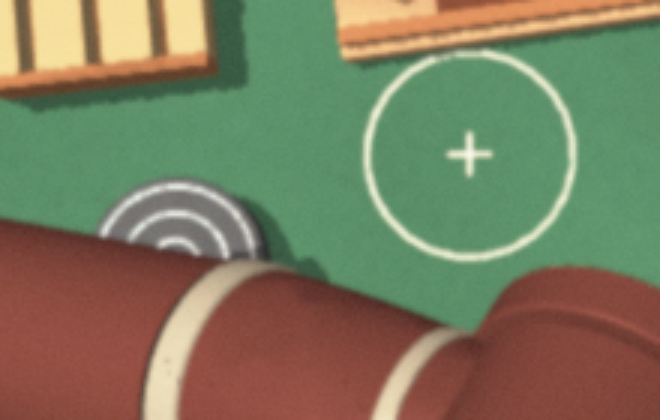

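The ring is clear at (470,155) in the crop and both tiles lean at 19.5° against the lip. Next I lower the open fingers behind the wheel.

>>> play_rows(
  steps=[
    [[0,0.09,1],0],
    [[0,0,1],0],
    [[0,0,1],0],
    [[0,0,1],0],
    [[0,0,1],0],
    [[0,0,1],0],
    [[0,0,1],0],
    [[0,0,1],0],
  ],
)

```text
time: 73.45
tool_pos: [0.4054, 0.3147, 0.0553]
orientation: [3.14, -0.001, 1.954]
contact_force: [0.1, -0.1, 0.1]
grip_width: 0.0934
grip_force: 0.0
```

>>> play_rows(
  steps=[
    [[0,0,0.8],0],
    [[0,0,0.5],0],
    [[0,0,0.3],0],
    [[0,0,0],0],
    [[0,0,0],0],
  ],
)

```text
time: 73.95
tool_pos: [0.4055, 0.3153, 0.0246]
orientation: [3.139, -0.002, 1.955]
contact_force: [0.5, 0.3, -0.2]
grip_width: 0.0933
grip_force: 0.0
```

>>> play_rows(
  steps=[
    [[-0.4,0,0],0],
    [[-0.4,0,0],0],
    [[-0.3,0,0],0],
    [[0,0,0],0],
  ],
)

```text
time: 74.35
tool_pos: [0.4144, 0.2927, 0.024]
orientation: [3.141, -0.0, 1.953]
contact_force: [-0.5, 0.2, 0.7]
grip_width: 0.0931
grip_force: 0.0
```

>>> play_rows(
  steps=[
    [[-0.2,0,0],0],
    [[-0.2,0,0],0],
    [[-0.2,0,0],0],
    [[-0.2,0,0],0],
  ],
)

```text
time: 74.75
tool_pos: [0.4189, 0.2814, 0.0243]
orientation: [3.14, -0.006, 1.957]
contact_force: [-1.1, 3.5, -1.5]
grip_width: 0.093
grip_force: 2.0
```

```bash
python3 wh.py
```

```text
74.75 [-0.111  0.873 -0.84   2.017  1.009  0.733 -1.212] [0.4189 0.2814 0.0243] [ 3.1396 -0.0057  1.9565] 0.0929646585293365
ring [523.35501939  55.09133221] 83.75892869717359 403
wheel 389.24066162109375 223.32333374023438 21.063180923461914 181 bbox ctr [386.49977483 223.77034199]
```

>>> play_rows(
  steps=[
    [[-0.3,0,0],0],
    [[-0.6,0,0],0],
    [[-0.6,0,0],0],
    [[-0.6,0,0],0],
    [[-0.6,0,0],0],
    [[-0.6,0,0],0],
    [[-0.6,0,0],0],
    [[-0.6,0,0],0],
  ],
)

```text
time: 75.6
tool_pos: [0.4534, 0.196, 0.0243]
orientation: [3.14, -0.003, 1.955]
contact_force: [-1.8, 5.4, 0.7]
grip_width: 0.0931
grip_force: 3.2
```

>>> play_rows(
  steps=[
    [[-0.6,0,0],0],
    [[-0.6,0,0],0],
    [[-0.6,0,0],0],
    [[-0.6,0,0],0],
    [[-0.6,0,0],0],
    [[-0.6,0,0],0],
    [[-0.6,0,0],0],
    [[-0.4,0,0],0],
  ],
)

```text
time: 76.4
tool_pos: [0.4874, 0.1106, 0.0242]
orientation: [3.14, -0.003, 1.954]
contact_force: [-2.7, 6.1, 2.2]
grip_width: 0.0928
grip_force: 3.5
```

>>> play_rows(
  steps=[
    [[-0.3,0,0],0],
    [[-0.2,0,0],0],
    [[-0.1,0,0],0],
    [[0,0,0],0],
    [[0,0,0],0],
  ],
)

```text
time: 76.9
tool_pos: [0.4917, 0.0998, 0.0242]
orientation: [3.14, -0.003, 1.955]
contact_force: [-1.9, 5.1, 2.6]
grip_width: 0.0929
grip_force: 3.2
```

```bash
python3 wh.py; python3 -c "
from h import *
p,*_=look('scene','sc5');cv2.imwrite('pics/sc5c.png',p[100:400,200:600])"
```

```text
76.9 [ 0.286  0.877 -0.852  2.023  1.02   0.743 -0.836] [0.4917 0.0998 0.0242] [ 3.1404e+00 -2.7000e-03  1.9549e+00] 0.09289537520815863
ring [515.28195477  68.20411121] 80.59308900083863 242
```

View pics/sc5c.png

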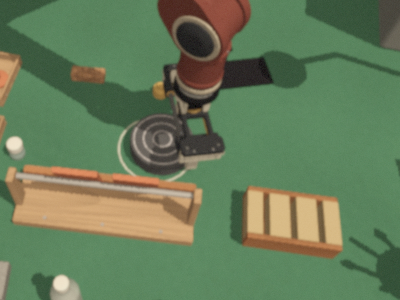

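The wheel now sits mostly inside the ring, at (162,142) in the crop. I'll measure its offset in the scene view.

```bash
cat > ws.py <<'E'
from h import *
from scipy.optimize import least_squares
c=np.array([511.4,51.3])
p,d,K,R,t=look('scene')
v,u=np.mgrid[:480,:640]
P=np.stack([(u-K[0,2])/K[0,0]*d,(v-K[1,2])/K[1,1]*d,d],-1);W=(P-t)@R*1000
g=p[...,1].astype(int)-p[...,2]   # green bench
k=(d>0)&(W[...,2]>22)&(W[...,2]<46)&(np.hypot(W[...,0]-c[0],W[...,1]-c[1])<85)&(p.max(-1).astype(int)-p.min(-1)<45)
k=cv2.morphologyEx(k.astype(np.uint8),cv2.MORPH_OPEN,np.ones((3,3)))
cs,_=cv2.findContours(k,0,1);cc=max(cs,key=cv2.contourArea)
q=ray(cc[:,0],K,R,t,.034)*1000
f=least_squares(lambda x:np.hypot(*(q-x).T)-59.5,q.mean(0),loss="cauchy",f_scale=2)
r=np.hypot(*(q-f.x).T);print("wheel",f.x,"inl",(abs(r-59.5)<2.5).mean(),len(q),"z",np.median(W[...,2][k>0]))
e=c-f.x;dr=np.array([.3746,-.927]);print("remaining along push",e@dr,"lateral(tool y)",e@[.927,.3746])
# ring in scene as calibration check (z=0)
w=ray(np.c_[u[p.min(-1)>110],v[p.min(-1)>110]],K,R,t,0)*1000;m=c.copy()
for i in range(6):
    s=abs(np.hypot(*(w-m).T)-71)<5
    A=np.c_[2*w[s],np.ones(s.sum())];x=np.linalg.lstsq(A,(w[s]**2).sum(1),rcond=None)[0];m=x[:2]
print("ring scene",m,np.sqrt(x[2]+m@m),s.sum())
E
python3 ws.py
```

```text
wheel [512.635838    56.06827541] inl 0.6473988439306358 173 z 33.776854956805124
remaining along push 3.957246394675905 lateral(tool y) -2.9318177942211587
ring scene [512.15688682  46.79846233] 71.5966861826178 370
```

>>> play_rows(
  steps=[
    [[-0.1,0,0],0],
    [[-0.1,0,0],0],
    [[-0.05,0,0],0],
    [[0,0,0],0],
  ],
)

```text
time: 77.45
tool_pos: [0.4934, 0.0956, 0.0242]
orientation: [3.14, -0.004, 1.955]
contact_force: [-2.7, 5.7, 3.2]
grip_width: 0.093
grip_force: 3.4
```

>>> play_rows(
  steps=[
    [[0.5,0,0],0],
    [[1,0,0],0],
    [[1,0,-0.5],0],
    [[1,0,-1],0],
    [[1,0,-1],0],
    [[1,0,-1],0],
    [[1,0,0],0],
    [[1,0,0],0],
  ],
)

```text
time: 78.25
tool_pos: [0.4383, 0.232, 0.0941]
orientation: [3.141, 0.004, 1.953]
contact_force: [0.3, -0.1, 0.5]
grip_width: 0.0931
grip_force: 0.0
```

>>> play_rows(
  steps=[
    [[1,0,0],0],
    [[1,0,0],0],
    [[0,-1,0],0],
    [[0,-1,0],0],
    [[0,0,0],0],
  ],
)

```text
time: 78.75
tool_pos: [0.384, 0.2527, 0.0935]
orientation: [-3.139, 0.005, 1.956]
contact_force: [0.8, -0.8, -0.2]
grip_width: 0.0928
grip_force: 0.0
```

```bash
python3 ws.py; python3 wh.py
```

```text
wheel [513.79973164  52.06730636] inl 0.9772727272727273 176 z 33.83002966013025
remaining along push -0.18764647651169242 lateral(tool y) -2.5119841960599048
ring scene [511.3034681   46.42770785] 71.77819227037592 552
78.8 [-0.026  0.727 -0.943  2.086  0.867  0.787 -1.136] [0.3857 0.2538 0.0937] [-3.1413  0.0032  1.9549] 0.09263906423168937
ring [513.22511075  54.80315944] 73.69885654972062 899
wheel 508.75 55.64567565917969 59.89117431640625 2454 bbox ctr [509.58147012  56.14756387]
```

>>> play_rows(
  steps=[
    [[0,1,0],0],
    [[0,1,0],0],
    [[-1,0,0],0],
    [[-1,0,0.5],0],
    [[-1,0,1],0],
    [[-1,0,1],0],
    [[-1,0,0.75],0],
    [[-0.5,0,0.25],0],
  ],
)

```text
time: 79.65
tool_pos: [0.4655, 0.1658, 0.022]
orientation: [-3.14, 0.002, 1.95]
contact_force: [0.5, -0.8, -1.1]
grip_width: 0.0934
grip_force: 0.0
```

>>> play_rows(
  steps=[
    [[-1,0,0],0],
    [[-1,0,0],0],
    [[-0.5,0,0],0],
    [[-0.5,0,0],0],
    [[-0.5,0,0],0],
    [[0,0,0],0],
  ],
)

```text
time: 80.25
tool_pos: [0.491, 0.1031, 0.0237]
orientation: [3.14, -0.001, 1.953]
contact_force: [-0.9, -0.4, -0.2]
grip_width: 0.0927
grip_force: 0.0
```

>>> play_rows(
  steps=[
    [[-0.2,0,0],0],
    [[-0.2,0,0],0],
    [[-0.1,0,0],0],
    [[0,0,0],0],
    [[0,0,0],0],
  ],
)

```text
time: 80.75
tool_pos: [0.4935, 0.0962, 0.0238]
orientation: [3.14, -0.003, 1.956]
contact_force: [-2.2, 2.8, 0.8]
grip_width: 0.0928
grip_force: 1.2
```

>>> play_rows(
  steps=[
    [[-0.1,0,0],0],
    [[-0.1,0,0],0],
    [[-0.05,0,0],0],
    [[0,0,0],0],
  ],
)

```text
time: 81.15
tool_pos: [0.4961, 0.091, 0.0238]
orientation: [3.14, -0.002, 1.955]
contact_force: [-1.1, 4.4, 0.5]
grip_width: 0.093
grip_force: 2.1
```

>>> play_rows(
  steps=[
    [[0.5,0,0],0],
    [[1,0,0],0],
    [[1,0,-0.5],0],
    [[1,0,-1],0],
    [[1,0,-1],0],
    [[1,0,-1],0],
    [[1,0,0],0],
    [[1,0,0],0],
  ],
)

```text
time: 81.95
tool_pos: [0.4408, 0.2289, 0.0947]
orientation: [3.138, 0.003, 1.953]
contact_force: [0.4, -0.5, -0.5]
grip_width: 0.0932
grip_force: 0.0
```

>>> play_rows(
  steps=[
    [[1,0,-1],0],
    [[1,0,-1],0],
    [[0,-1,-1],0],
    [[0,-1,0],0],
    [[0,-1,0],0],
    [[0,-1,0],0],
    [[0,0,0],0],
  ],
)

```text
time: 82.65
tool_pos: [0.3493, 0.2342, 0.1539]
orientation: [3.141, 0.004, 1.957]
contact_force: [1.3, -0.3, 0.0]
grip_width: 0.093
grip_force: 0.0
```

```bash
python3 ws.py; python3 wh.py; python3 tile.py; python3 -c "
from h import *
p,*_=look('top','fin');cv2.imwrite('pics/finc.png',p[100:400,100:560])"
```

```text
wheel [516.57657553  47.40809602] inl 0.9661016949152542 177 z 33.79346710047546
remaining along push -5.546940184749152 lateral(tool y) -3.3407782893783455
ring scene [512.1011842   46.23253523] 71.55346402558162 525
82.7 [ 0.071  0.593 -1.063  2.126  0.72   0.84  -1.053] [0.3509 0.2352 0.1541] [3.1396e+00 2.0000e-03 1.9552e+00] 0.09272148872396938
ring [515.25685669  55.10943068] 72.07226976193209 856
wheel 510.9335021972656 51.00416564941406 60.33474349975586 2731 bbox ctr [511.58607471  50.13728768]
47 1010 lean 19.5 front x at z=23: -43.2
  y [-7.4 84.9] x,z top 10.8 157.7
-47 1011 lean 19.6 front x at z=23: -43.6
  y [-75.9  -7.4] x,z top 11.0 157.2
```

View pics/finc.png

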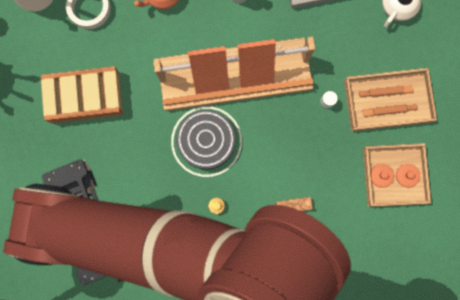

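The wheel is centred in the ring at (206,139) in the crop. Both tiles, the lids and the sticks are in place, and the bystanders are untouched. I'm handing in.

```bash
python3 -c "
from cell import workorder
print(workorder.close_job())"
```

```text
the job is handed in; nothing more can be done
None
```

The job is handed in at about 83 s (limit 210 s): both lids are in the square tray, both sticks in the oblong tray, both tiles lean about 19.5° against the lip, and the wheel was slid last to within a few millimetres of the ring's centre, with the bystanders not visibly moved.

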